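Gauge the height of a clamped specimen on the dial comparator

ROBOT

A 6-joint arm with a two-finger parallel gripper is mounted at the origin on the work surface. World frame = base frame: x ahead of the robot, y to its left, z up, the work surface at z = 0. Lengths are in m, angles in rad, forces in N, time in s.
With the tool pointing down it reaches from about 0.3 to 0.875 m from the base axis. Payload 6.4 kg.
Tool frame: the origin (TCP) lies midway between the tips of the shut fingers; the grasp point (between the pads) lies 19 mm behind it (ctrl.tcp_to_grasp is the distance from the TCP to the grasp point, in m); z points along the fingers, y is the direction in which the jaws open and shut (so a half turn about z gives the same grasp; the last joint's range is limited). The gripper opens to 85 mm and grips with 20 to 120 N. Pads are 22 mm wide; open, the fingers measure 114 mm over their backs; the gripper's body (76 mm by 85 mm) begins 54 mm behind the grasp point. The pads swing forward as they close: fully open they stand 13 mm farther back than shut.
Start: joints at [1.009, 0.181, 1.607, -0, 1.354, -0.206], TCP at [0.2, 0.539, 0.231] pointing down, gripper open.
Joint ranges: [-2.99, 2.99], [-0.89, 2.07], [0.3, 2.58], [-1.14, 4.28], [0, 2.63], [-3.12, 3.12]. Speed limits (rad/s): [2.57, 2.57, 3.01, 3.14, 3.14, 3.14].

INTERFACE

Orientations are given as a unit quaternion [w, x, y, z].
In Python, from bench import monitor, imaging, order, spotter, ctrl gives the robot as it stands.
- The arm moves only by the shell command python3 -m pendant 'ROWS'. ROWS is JSON, a list that holds one entry, the list of rows, each a list of 5 numbers: the shift along the world's x, y, z in mm, then the turn about the world's z in degrees, then the finger opening in mm, from 0 to 85.4. A call has 1 to 8 rows; each row shifts and turns the commanded pose from where the row before left it; what a row does not reach is not made up. A row lasts 1/8 s, in which the tool goes at most 62.5 mm and 10.7 degrees, less where a joint would pass 70% of its speed; a pose out of reach is approached as far as the arm can. A call with a gripper value outside its range is refused whole. The fingers move at their own pace and stop on an object; the grip force is fixed at half the most. Time passes only in rows, so rows that do not move let the fingers close. It gives the time, the measured TCP pose, the force and the opening at its end, in the units of the state.
- monitor.get_obs(): the state, without advancing time (a new reading comes with each control period).
- imaging.camera(name): name is "scene" or "top" or "wrist"; returns a dict with "img" (384x512x3 uint8, red, green, blue), "vfov" (degrees; the focal length in pixels is half the picture's height over the tangent of half this angle, whatever the lens; pixels are square), "cx", "cy" (the principal point, pixels), "distortion" ([k1, k2, p1, p2, k3] as OpenCV has them; the pictures are not rectified), "origin" and "orientation" of the camera in the world. Camera axes: x right, y down, z forward; pixel columns grow to the right and rows downward; lengths in m; the calibration is good to about 2 mm. A picture is of the moment at which its call begins. There is no depth.
- order.hand_in(): hands the job in, once; it reports no verdict.
Trained networks look in the newest picture that a camera, given by its name, has taken for a name from the list of things; names that differ only in an ending like _2 or _b are one class to them, and where a whole thing is asked for, a point or a joint stands for the part that bears it (a point fixed in the world has none). Each returns a list of dicts, best first, with "confidence" (0 to 1); they miss things now and then, are a little off and sometimes report something else, mostly with a low value. They report only what shows in the picture. A call takes as long as a camera call. They do not tell look-alikes from the thing itself.
- spotter.recognise(camera, thing): "at" ([x, y, z] in m, in the coordinates of the camera as it stood for that picture, good to about 4 mm: the middle of the surface that is visible of it).
- spotter.tip_of(camera, thing): "at" ([x, y, z] in m, in the coordinates of the camera as it stood for that picture, good to about 4 mm: a listed point, or the origin of a listed thing).
The state is a dict: "time_s": time; "q": joint angles; "dq": joint speeds; "joint_efforts": joint torques, N m; "eef_pos": TCP position; "eef_rot": TCP orientation; "wrist_force": force on the tool from outside, world axes, zero at the start; "torque": the same for the moment, N m; "opening": opening from 0.0 (shut) to 1.0 (fully open).
Only numpy, scipy, OpenCV 4.12 (cv2) and the standard library are available. Lean on these libraries where they do the work, as an engineer would, in place of code of your own. Each camera call takes 0.05 s, during which the arm holds its last target. There are 200 camera calls.

TASK

Take the clear dust cover off the blue specimen holder and drop it into the orange bin, then stand the blue holder upright on the round steel anvil of the dial gauge, its middle under the gauge's foot. Bring the gauge down by its black side handle until the sprung foot rests on the specimen and is pushed in about 5 mm (red hand straight down, mid-way through the green marks), never running it hard onto the specimen, and let go so that it stands there showing the height. Leave everything else on the bench where it is, and do not knock the holder over.

Things in the scene. Friction and masses are not known exactly. Their poses are not given: they have to be found in the camera images.
- stand: Dial comparator stand, fixed; origin on the bench straight under the gauge's spindle, z up. White base 110 mm wide, 35 mm high, from own x = -58 to +142 mm. A round steel anvil, 60 mm across, stands on it at the origin, its top 45 mm over the bench. A steel column 22 mm thick stands at own x = +100 mm, up to 290 mm over the bench.
- anvil (a point): Centre of the anvil's flat top, 45 mm over the bench, straight under the foot; axes as the stand's.
- carriage (a joint): How far the gauge has been slid down its column, in m: 0 at the top, 0.095 at the bottom. It starts 0 to 15 mm down. It slides with a steady drag and stays where it is left: about 5 N push it down, 13 N lift it, the foot's spring apart. It carries dial, foot and side handle.
- handle (a point): Middle of the carriage's side handle: a level black sleeve 16 mm thick, 65 mm long, lying along the stand's own y, 85 mm from the column's axis on the -y side, 45 mm higher than the foot's tip when that hangs free. Nothing but the column stands near it. It moves with the carriage.
- spindle (a joint): How far the foot is pushed up into the gauge, in m: 0 = hanging free, 0.010 = end of travel (then rigid). Its spring pushes down with about 2.5 N at 0, 4.5 N at 0.010. The dial's red hand shows it: straight up at 0, clockwise one turn for 10 mm; green marks from 3 to 7 mm. A steel cap over the dial rises with it.
- foot: The gauge's contact foot, a steel pin end 8 mm across; origin at the middle of its flat tip. Not pushed in, the tip is 120 mm over the anvil minus the carriage's value.
- holder: Blue specimen holder: an upright cylinder 30 mm across, 26 mm high, about 85 g, origin at the centre of its underside, z up. A specimen stub 20 mm across is clamped in its middle and stands out of its top by an unknown 4 to 14 mm (30 to 40 mm over the underside): the height to be gauged. It starts in the tray under the cover, at either of two places.
- cover: Clear plastic dust cover, a light bell 40 mm across and 50 mm high, open below (36 mm inside), standing over the blue holder on the tray's floor. Origin at the centre of its open lower end, z to its closed top.
- cover_mid (a point): Middle of the dust cover, 25 mm over its lower end.
- bin: Orange open bin for covers, fixed, 110 x 110 mm, 65 mm high, wall 4 mm; origin under its centre.
- tray: White tray, fixed, 100 mm along its own x by 190 mm along its y, floor 4 mm over the bench, rim 12 mm high; two holders stand in it side by side along its y, 80 mm apart. Origin under its centre.
- holder_plain: Bystander: bare aluminium holder in the tray, 30 mm across, 33 mm high; origin under its centre.
- oil: Bystander: small amber oil bottle, 32 mm across, 65 mm high.
- dish: Bystander: closed clear petri dish, 94 mm across, 16 mm high.
- slidebox: Bystander: blue slide box, 85 x 100 x 30 mm.
- driver: Bystander: red-handled screwdriver, 160 mm long, lying.
- beaker: Bystander: glass beaker, 70 mm across, 90 mm high.
- dial (a point): Middle of the dial: a case 57 mm across, 22 mm thick, over the foot, its lower edge 50 mm above the foot's tip. Its face looks away from the robot. A level arm 18 mm wide holds its stem from the column, 46 mm over the foot's tip at the top, 30 mm at the underside; the carriage block on the column is 44 x 44 mm, 60 mm high.
Things that resemble listed ones, but are neither listed nor needed, are in the scene too. What is shaped like the cover but yellow is not meant.

How it is judged:
On the way, in this order (a step that is already met when the one before it is completed fails the run):
1. the dust cover lies in the orange bin, let go (x of cover_mid in the frame of bin between -0.052 and 0.052 m and y of cover_mid in the frame of bin between -0.052 and 0.052 m and z of cover_mid in the frame of bin between 0 and 0.065 m and linear speed of cover below 0.03 m/s and contact force between cover and the fingers below 0.05 N), for 0.2 s.
2. the blue holder stands upright on the anvil under the foot, let go, with the foot not yet pushed in (horizontal distance between holder and anvil below 0.007 m and z of holder in the frame of anvil between -0.003 and 0.003 m and angle between holder's own z axis and vertical below 0.06 rad and linear speed of holder below 0.02 m/s and contact force between holder and the fingers below 0.05 N and value of joint spindle below 0.001 m), for 0.2 s.
At the end, for the whole second after the job is handed in: The dust cover lies in the orange bin. The blue holder stands upright (within 3.4 degrees) and still on the anvil, its axis within 7 mm of the foot's. The foot rests on it with more than 1 N and is pushed in by 3 to 7 mm; the carriage stays put. Nothing is held (all of step 1 and horizontal distance between holder and anvil below 0.007 m and z of holder in the frame of anvil between -0.003 and 0.003 m and angle between holder's own z axis and vertical below 0.06 rad and linear speed of holder below 0.02 m/s and contact force between holder and the fingers below 0.05 N and horizontal distance between foot and holder below 0.007 m and value of joint spindle between 0.003 and 0.007 m and contact force between foot and holder above 1 N and velocity of joint carriage between -0.002 and 0.002 m/s); the robot touches nothing.
It fails at once if the gauge is run hard onto the specimen: more than 12 N between foot and holder (contact force between foot and holder above 12 N).
It fails at once if the blue holder is knocked over (angle between holder's own z axis and vertical above 1 rad).
It fails at once if the other holder or another thing on the bench is shifted by more than 30 mm (distance of any of holder_plain, oil, dish, slidebox, driver, beaker from where it was at the start of the episode above 0.03 m).
It also fails if it takes over 64 s, if anything falls off the work surface, if the arm or the gripper's body presses on something with over 40 N, if the wrist force passes 120 N, or if a joint passes its speed limit or range.

## Working session

There is one attempt and no reset: what is moved stays moved. The work goes in short steps, Python scripts to look and compute and a shell command to move; the robot and the scene stay as the last step left them, time stands still between calls to the robot, and variables do not carry over. Pictures are saved under pics/ and viewed, about 8 in all and at most 12, crops included, and the job is handed in when it is done.

```bash
mkdir -p pics; cat > h.py <<'E'
import numpy as np, cv2
from scipy.spatial.transform import Rotation as R
from bench import monitor, imaging, order, spotter, ctrl
def pose(c):
    o=c["orientation"]; return R.from_quat([o[1],o[2],o[3],o[0]]), np.array(c["origin"])
def snap(n,f=None):
    c=imaging.camera(n)
    if f: cv2.imwrite("pics/"+f,c["img"][:,:,::-1])
    return c
def find(c,n,t,fn="tip_of",k=3):
    r,o=pose(c)
    return [(np.round(r.apply(d["at"])+o,4).tolist(),round(d["confidence"],2)) for d in getattr(spotter,fn)(n,t)[:k]]
def K(c):
    f=c["img"].shape[0]/2/np.tan(np.radians(c["vfov"])/2)
    return np.array([[f,0,c["cx"]],[0,f,c["cy"]],[0,0,1]])
def ray(c,u,v,z):
    "world point at height z seen at pixel u,v"
    p=cv2.undistortPoints(np.array([[[u,v]]],float),K(c),np.array(c["distortion"]))[0,0]
    r,o=pose(c); d=r.apply([p[0],p[1],1]); return o+d*(z-o[2])/d[2]
def proj(c,P):
    r,o=pose(c); q=r.inv().apply(np.atleast_2d(P)-o)
    return cv2.projectPoints(q,np.zeros(3),np.zeros(3),K(c),np.array(c["distortion"]))[0][:,0]
E
python3 - <<'E'
from h import *
for n in ("scene","top"):
    c=snap(n,n+"0.png"); print(n,c["origin"])
    for t in "stand anvil handle foot holder cover cover_mid bin tray holder_plain oil dish slidebox driver beaker dial".split():
        print(t,find(c,n,t))
a,b=[cv2.imread(f"pics/{n}0.png") for n in("scene","top")]
E
```

```text
scene [1.21231401 0.02374477 1.2038994 ]
stand [([0.5714, -0.1486, 0.0008], 0.92)]
anvil [([0.574, -0.1476, 0.0467], 0.86), ([0.5485, 0.2593, 0.005], 0.73), ([0.5673, -0.1552, 0.2295], 0.72)]
handle [([0.4738, -0.2353, 0.1949], 0.8), ([0.4397, 0.0931, 0.0022], 0.56), ([0.5448, 0.3396, 0.0294], 0.44)]
foot [([0.5701, -0.1489, -0.0003], 0.61), ([0.7374, 0.0699, 0.0023], 0.29)]
holder []
cover [([0.5464, 0.3412, 0.0071], 0.76), ([0.5254, 0.448, -0.0015], 0.65), ([0.4361, 0.3878, 0.0005], 0.54)]
cover_mid [([0.4371, 0.3866, 0.0246], 0.67), ([0.5237, 0.4494, 0.0256], 0.51), ([0.6489, 0.3592, 0.0243], 0.48)]
bin [([0.6146, 0.0267, 0.0048], 0.89)]
tray [([0.5448, 0.2989, 0.0049], 0.86)]
holder_plain [([0.5436, 0.26, 0.0052], 0.46)]
oil [([0.4722, -0.3926, -0.0013], 0.71)]
dish [([0.41, -0.1555, -0.0002], 0.61), ([0.7237, 0.2039, -0.0034], 0.55)]
slidebox [([0.7398, 0.0701, -0.0003], 0.68)]
driver [([0.4388, 0.0906, -0.0032], 0.64), ([0.5464, 0.301, 0.0025], 0.28)]
beaker [([0.7273, 0.2027, -0.0039], 0.67)]
dial [([0.5701, -0.1564, 0.2309], 0.95)]
top [0.52574781 0.03654737 1.50427157]
stand
[... 271 characters left out ...]
7)]
cover [([0.549, 0.339, 0.0038], 0.68), ([0.431, 0.3845, -0.0017], 0.64), ([0.5268, 0.4523, 0.0011], 0.63)]
cover_mid [([0.4351, 0.3854, 0.0274], 0.67), ([0.5243, 0.455, 0.029], 0.62), ([0.538, 0.3379, 0.0278], 0.5)]
bin [([0.6109, 0.026, -0.0012], 0.64), ([0.4041, -0.1614, -0.0031], 0.57)]
tray [([0.5413, 0.2995, 0.0029], 0.74)]
holder_plain [([0.5449, 0.2596, 0.0037], 0.54)]
oil [([0.4688, -0.2321, 0.1933], 0.6), ([0.4671, -0.3922, -0.0019], 0.52)]
dish [([0.4048, -0.1603, -0.0008], 0.86)]
slidebox [([0.7362, 0.0726, -0.0], 0.8), ([0.5455, 0.2598, 0.0031], 0.71)]
driver [([0.4332, 0.0926, 0.0038], 0.54)]
beaker [([0.7221, 0.2024, -0.0014], 0.87)]
dial [([0.5649, -0.1463, 0.2289], 0.71)]
```

View pics/scene0.png

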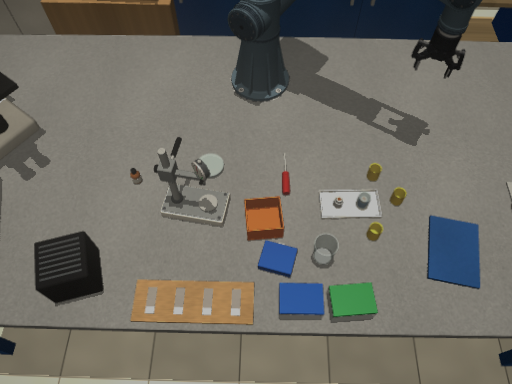

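View pics/top0.png

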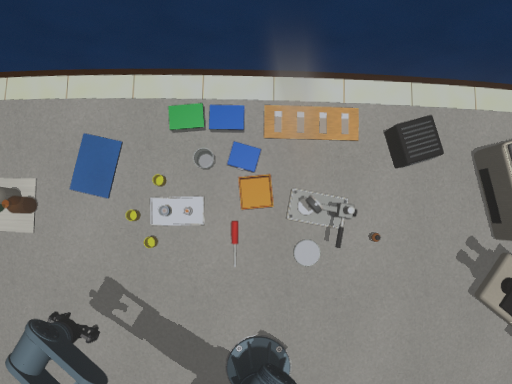

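```bash
python3 - <<'E'
from h import *
o=monitor.get_obs(); q=o["eef_rot"]; r=R.from_quat([q[1],q[2],q[3],q[0]])
print(o["eef_pos"],"tool x",r.as_matrix()[:,0].round(3),"tool y",r.as_matrix()[:,1].round(3),o["opening"],ctrl.tcp_to_grasp, o["time_s"])
E
python3 -m pendant '[[[50,-30,0,0,85],[50,-30,0,0,85],[50,-30,0,0,85],[50,-30,0,0,85],[50,-30,0,0,85],[50,-29,0,0,85],[46,-20,0,0,85],[0,0,0,0,85]]]'
python3 - <<'E'
from h import *
c=snap("wrist","w1.png"); 
for t in ("cover","cover_mid","holder_plain","tray"): print(t,find(c,"wrist",t))
r,o=pose(c); print(o, r.as_matrix().round(2).tolist())
E
```

```text
[0.20027567 0.53902077 0.23129652] tool x [-0.937  0.348  0.   ] tool y [0.348 0.937 0.   ] 1.0000504615791572 0.0187 1.7
time_s: 2.7
eef_pos: [0.5493, 0.3376, 0.2308]
eef_rot: [0.0, 0.179, 0.984, -0.0]
wrist_force: [-0.9, 0.1, 0.0]
opening: 0.998
cover [([0.5422, 0.3359, 0.0043], 0.96), ([0.524, 0.452, 0.0008], 0.88), ([0.4349, 0.3889, 0.0001], 0.86)]
cover_mid [([0.5436, 0.3342, 0.03], 0.93), ([0.4323, 0.3846, 0.0244], 0.84), ([0.5268, 0.451, 0.0282], 0.57)]
holder_plain [([0.5416, 0.2604, 0.0042], 0.89)]
tray [([0.544, 0.2976, 0.0037], 0.69)]
[0.47063222 0.36718424 0.37404853] [[0.35, 0.89, 0.3], [0.94, -0.33, -0.12], [-0.0, 0.32, -0.95]]
```

View pics/w1.png

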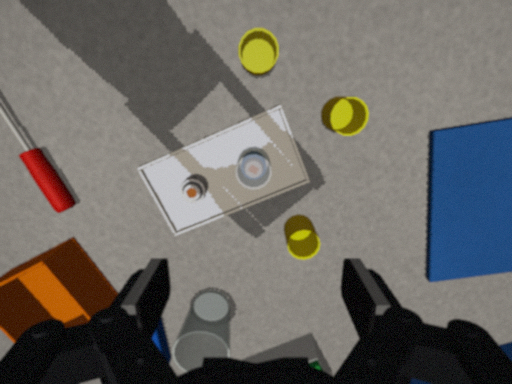

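```bash
python3 -m pendant '[[[-5,0,-30,0,58],[0,0,-50,0,58],[0,0,-60,0,58],[0,0,-45,0,58],[0,0,-22,0,58],[0,0,0,0,30],[0,0,0,0,30],[0,0,0,0,30]]]'
python3 -m pendant '[[[0,0,0,0,30],[0,0,20,0,30],[0,0,60,0,30],[0,0,60,0,30]]]'
python3 - <<'E'
from h import *
c=snap("wrist","w2.png")
for t in ("cover","holder","holder_plain"): print(t,find(c,"wrist",t),find(c,"wrist",t,"recognise"))
E
```

```text
time_s: 3.95
eef_pos: [0.5429, 0.3407, 0.0267]
eef_rot: [0.002, 0.177, 0.984, 0.001]
wrist_force: [0.2, -1.4, 0.2]
opening: 0.451
time_s: 4.45
eef_pos: [0.5412, 0.3399, 0.1671]
eef_rot: [0.0, 0.177, 0.984, 0.0]
wrist_force: [1.0, 0.2, -0.4]
opening: 0.446
cover [([0.5475, 0.3383, 0.1448], 0.82), ([0.5225, 0.4526, 0.0032], 0.82), ([0.6518, 0.3585, 0.0018], 0.66)] [([0.5204, 0.4484, 0.0505], 0.71), ([0.5348, 0.3407, 0.1986], 0.6), ([0.6379, 0.3729, 0.0179], 0.52)]
holder [([0.5451, 0.3386, 0.0059], 0.77)] [([0.5404, 0.3381, 0.0335], 0.71)]
holder_plain [([0.5427, 0.2585, 0.0053], 0.83)] [([0.5388, 0.2636, 0.0339], 0.62)]
```

View pics/w2.png

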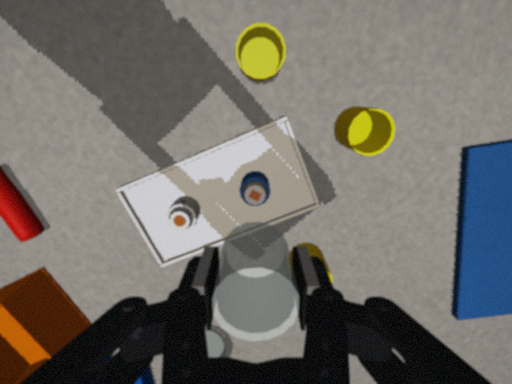

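```bash
python3 -m pendant '[[[12,-55,0,0,30],[12,-58,0,0,30],[12,-58,0,0,30],[12,-58,0,0,30],[12,-50,0,0,30],[11,-35,-20,0,30],[0,0,-45,0,30],[0,0,-38,0,30]]]'
python3 -m pendant '[[[0,0,0,0,56],[0,0,0,0,56],[0,0,45,0,56],[0,0,50,0,60]]]'
python3 - <<'E'
from h import *
c=snap("wrist","w3.png"); print(find(c,"wrist","cover"),find(c,"wrist","bin"))
c=snap("scene")
for t in ("holder","cover","bin","anvil","stand","handle","foot","dial"): print(t,find(c,"scene",t,k=2))
c=snap("top")
for t in ("holder","cover","bin","stand","handle"): print(t,find(c,"top",t,k=2))
E
```

```text
time_s: 5.8
eef_pos: [0.6106, 0.0253, 0.058]
eef_rot: [-0.002, 0.178, 0.984, -0.0]
wrist_force: [0.3, 1.3, -0.5]
opening: 0.45
time_s: 6.3
eef_pos: [0.6127, 0.0262, 0.159]
eef_rot: [0.001, 0.177, 0.984, 0.0]
wrist_force: [0.8, 0.2, -0.7]
opening: 0.7
[([0.6016, 0.0238, 0.0039], 0.6)] []
holder [([0.5488, 0.336, 0.0055], 0.56)]
cover [([0.6067, 0.0276, 0.0114], 0.76), ([0.4366, 0.3844, -0.0023], 0.76)]
bin [([0.6141, 0.0277, 0.0023], 0.73)]
anvil [([0.574, -0.146, 0.0462], 0.93)]
stand [([0.572, -0.15, 0.0005], 0.77)]
handle [([0.6142, 0.0272, 0.0017], 0.74), ([0.7234, 0.2052, -0.0015], 0.71)]
foot []
dial [([0.5697, -0.1538, 0.2274], 0.87)]
holder [([0.5453, 0.3414, 0.0024], 0.56), ([0.5701, -0.1468, 0.2287], 0.47)]
cover [([0.6464, 0.3609, -0.0023], 0.54), ([0.4322, 0.3824, -0.0022], 0.49)]
bin [([0.543, 0.2988, 0.0001], 0.58), ([0.6084, 0.0271, -0.0025], 0.49)]
stand [([0.5716, -0.15, 0.0], 0.56), ([0.5421, 0.2977, -0.0011], 0.26)]
handle [([0.4686, -0.2317, 0.1931], 0.94)]
```

View pics/w3.png

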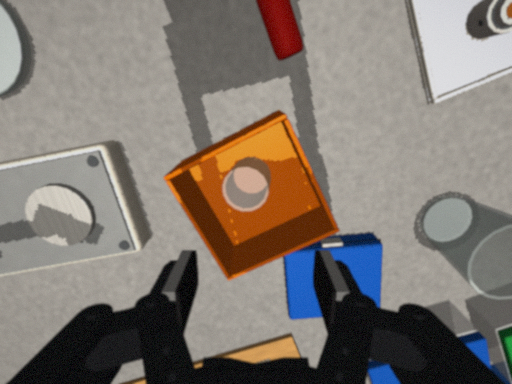

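```bash
python3 -m pendant '[[[-12,52,0,2,50],[-14,52,0,2,50],[-14,52,0,2,50],[-14,52,0,2,45],[-14,52,0,2,45],[-14,54,0,1.7,45],[0,0,0,0,45],[0,0,0,0,45]]]'
python3 - <<'E'
from h import *
import json
c0=None
c=snap("wrist","w4.png"); 
print(find(c,"wrist","holder"),find(c,"wrist","holder","recognise"),find(c,"wrist","holder_plain"))
print(c["origin"],c["orientation"])
im=c["img"].astype(int); m=((im[...,2]>im[...,0]+25)).astype(np.uint8)
n,l,s,ce=cv2.connectedComponentsWithStats(m)
for i in range(1,n):
    if s[i,4]>60: print(s[i],ce[i].round(1), ray(c,*ce[i],.03).round(4))
o=monitor.get_obs();print(o["eef_pos"],o["opening"])
cv2.imwrite("pics/w4c.png",cv2.resize(c["img"][90:330,130:450,::-1],(800,600),interpolation=cv2.INTER_CUBIC))
E
```

```text
time_s: 8.2
eef_pos: [0.5302, 0.3398, 0.1561]
eef_rot: [-0.0, 0.075, 0.997, -0.0]
wrist_force: [0.2, -0.7, 0.7]
opening: 0.526
[([0.5451, 0.3379, 0.0061], 0.64)] [([0.5364, 0.3371, 0.0309], 0.6), ([0.6927, 0.2071, 0.0707], 0.59)] [([0.5407, 0.2582, 0.0037], 0.65)]
[0.44722733 0.35249437 0.29942764] [0.12479928 0.74822191 0.64281286 0.10668056]
[241 185  30  30 287] [255.1 195.4] [0.5353 0.3388 0.03  ]
[  428   203    84   166 10650] [478.  287.1] [0.6692 0.5522 0.03  ]
[  9 342  51  42 696] [ 30.2 362.3] [0.6954 0.054  0.03  ]
[0.53093148 0.33863584 0.15629851] 0.5236527795751139
```

View pics/w4c.png

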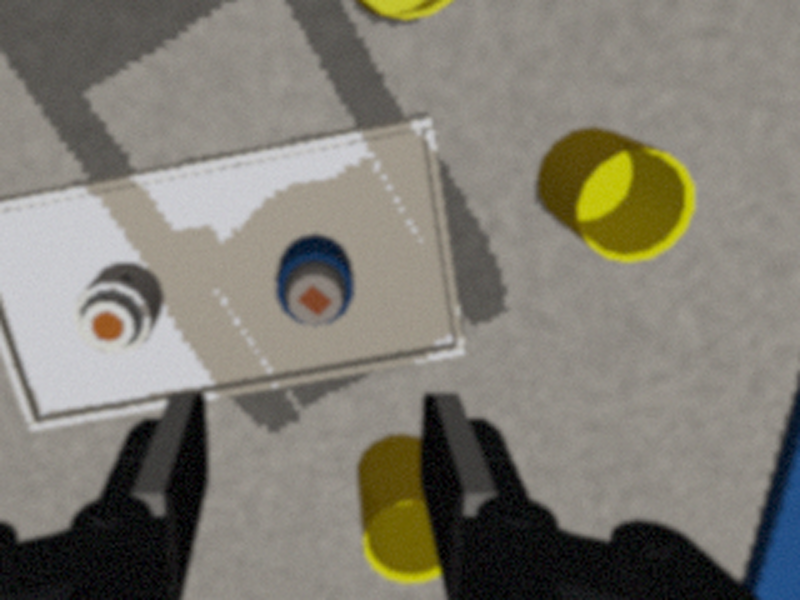

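```bash
python3 - <<'E'
from h import *
c=dict(img=np.zeros((384,512,3)),**{})
w=imaging.camera("wrist"); c=w
print("near bottom",ray(c,256,184,.004).round(4))
for z in (.034,.038,.041,.044): print(z,"stub ctr",ray(c,256,210,z).round(4), "widths", (ray(c,248,210,z)-ray(c,264.5,210,z)).round(4)[:2])
for x in (.542,.544,.546,.548):
    P=np.array([x,.338,0]); print(x,proj(c,[P+[-.015,.0,.004],P+[.015,0,.03],P+[0,-.015,.03],P+[0,.015,.03],P+[0,0,.034],P+[0,0,.044]]).round(1).tolist())
E
```

```text
near bottom [0.5326 0.339  0.004 ]
0.034 stub ctr [0.5491 0.3364 0.034 ] widths [-0.0024 -0.0153]
0.038 stub ctr [0.5476 0.3366 0.038 ] widths [-0.0023 -0.0151]
0.041 stub ctr [0.5464 0.3368 0.041 ] widths [-0.0023 -0.0149]
0.044 stub ctr [0.5453 0.337  0.044 ] widths [-0.0023 -0.0147]
0.542 [[254.1, 178.9], [258.9, 215.9], [240.8, 203.6], [272.3, 199.0], [256.5, 202.7], [256.6, 206.4]]
0.544 [[254.4, 180.7], [259.2, 217.8], [241.2, 205.5], [272.5, 201.0], [256.8, 204.7], [256.9, 208.5]]
0.546 [[254.8, 182.6], [259.5, 219.7], [241.5, 207.5], [272.8, 202.9], [257.2, 206.7], [257.2, 210.6]]
0.548 [[255.1, 184.5], [259.8, 221.5], [241.9, 209.4], [273.1, 204.9], [257.5, 208.7], [257.6, 212.6]]
```

```bash
python3 -m pendant '[[[1,1,-50,0,45],[0,0,-50,0,45],[0,0,-35,0,40],[0,0,-11,0,38],[0,0,0,0,33],[0,0,0,0,31],[0,0,0,0,30],[0,0,0,0,29]]]'
python3 -m pendant '[[[0,0,0,0,28],[0,0,0,0,27],[0,0,0,0,26],[0,0,0,0,20],[0,0,0,0,20],[0,0,0,0,20],[0,0,5,0,20],[0,0,25,0,20]]]'
python3 - <<'E'
from h import *
c=snap("wrist","w5.png"); 
print(find(c,"wrist","holder"),monitor.get_obs()["eef_pos"])
c=snap("scene","s5.png")
cv2.imwrite("pics/w5.png",np.hstack([cv2.imread("pics/w5.png")[150:384,100:400],cv2.resize(cv2.imread("pics/s5.png")[130:250,300:430],None,fx=1.95,fy=1.95)[:234]]))
E
```

```text
time_s: 9.45
eef_pos: [0.5321, 0.3414, 0.0115]
eef_rot: [0.001, 0.076, 0.997, 0.001]
wrist_force: [1.2, 0.3, -0.3]
opening: 0.335
time_s: 10.45
eef_pos: [0.5292, 0.3402, 0.0384]
eef_rot: [-0.002, 0.076, 0.997, -0.001]
wrist_force: [0.7, -0.1, -0.3]
opening: 0.294
[([0.5461, 0.3393, 0.0307], 0.67)] [0.53292855 0.34178205 0.04260609]
```

View pics/w5.png

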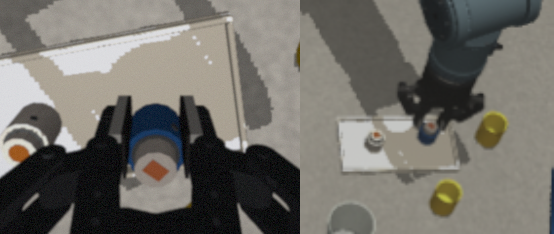

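```bash
python3 -m pendant '[[[0,0,60,0,20],[0,-20,50,0,20],[-10,-60,0,0,20],[-10,-60,0,0,20],[-10,-60,0,0,20],[-10,-60,0,0,20],[-10,-60,0,0,20],[-10,-60,0,0,20]]]'
python3 -m pendant '[[[-10,-55,0,0,20],[0,-38,0,0,20],[0,0,0,0,20],[0,0,0,0,20]]]'
python3 - <<'E'
from h import *
c=snap("wrist","w6.png"); 
for t in ("anvil","stand","foot","dial","handle","holder"): print(t,find(c,"wrist",t,k=2))
print(monitor.get_obs()["eef_pos"])
s=snap("scene")
for t in ("anvil","stand","foot","dial","handle","holder"): print(t,find(s,"scene",t,k=2))
s=snap("top")
for t in ("anvil","stand","foot","dial","handle"): print(t,find(s,"top",t,k=2))
# overlay
for th,col in ((-98.9,(0,0,255)),):
  o=np.array([.5715,-.149,0]);a=np.radians(th);X=np.array([np.cos(a),np.sin(a),0]);Y=np.array([-X[1],X[0],0])
  im=np.ascontiguousarray(c["img"][:,:,::-1])
  P=[o+X*x+Y*y+[0,0,.035] for x,y in((-.058,-.055),(.142,-.055),(.142,.055),(-.058,.055))]
  Q=[o+.03*(X*np.cos(t)+Y*np.sin(t))+[0,0,.045] for t in np.arange(0,6.3,.2)]
  H=[o+X*.1+Y*y+[0,0,.195] for y in(-.0525,-.1175)]
  for L in(P,Q,H): cv2.polylines(im,[np.int32(proj(c,L).round())],len(L)>2,col,1)
  cv2.imwrite("pics/w6o.png",cv2.resize(im,(800,600)))
E
```

```text
time_s: 11.6
eef_pos: [0.4702, -0.0406, 0.1494]
eef_rot: [-0.0, 0.076, 0.997, 0.0]
wrist_force: [0.6, -0.1, -0.9]
opening: 0.297
time_s: 12.1
eef_pos: [0.4607, -0.1314, 0.1494]
eef_rot: [-0.001, 0.076, 0.997, 0.001]
wrist_force: [0.3, 0.3, -0.3]
opening: 0.291
anvil []
stand []
foot [([0.4705, -0.3969, 0.0014], 0.24)]
dial [([0.607, 0.0247, 0.0295], 0.4)]
handle [([0.4723, -0.2341, 0.2015], 0.74), ([0.4752, -0.1386, 0.1419], 0.27)]
holder [([0.4739, -0.1336, 0.1422], 0.69)]
[ 0.46139186 -0.13128536  0.15028614]
anvil [([0.5728, -0.1511, 0.0459], 0.88)]
stand [([0.5702, -0.1476, 0.0028], 0.74)]
foot [([0.5467, 0.2984, 0.0043], 0.39), ([0.6143, 0.029, 0.0005], 0.23)]
dial [([0.5691, -0.1532, 0.2305], 0.97), ([0.6136, 0.0263, 0.0018], 0.62)]
handle [([0.4728, -0.2319, 0.1983], 0.75), ([0.469, -0.3901, -0.0011], 0.56)]
holder [([0.478, -0.1341, 0.1403], 0.49)]
anvil [([0.5683, -0.1497, 0.0435], 0.86)]
stand []
foot []
dial [([0.5679, -0.1511, 0.2313], 0.71)]
handle [([0.4708, -0.2306, 0.1928], 0.67)]
```

View pics/w6o.png

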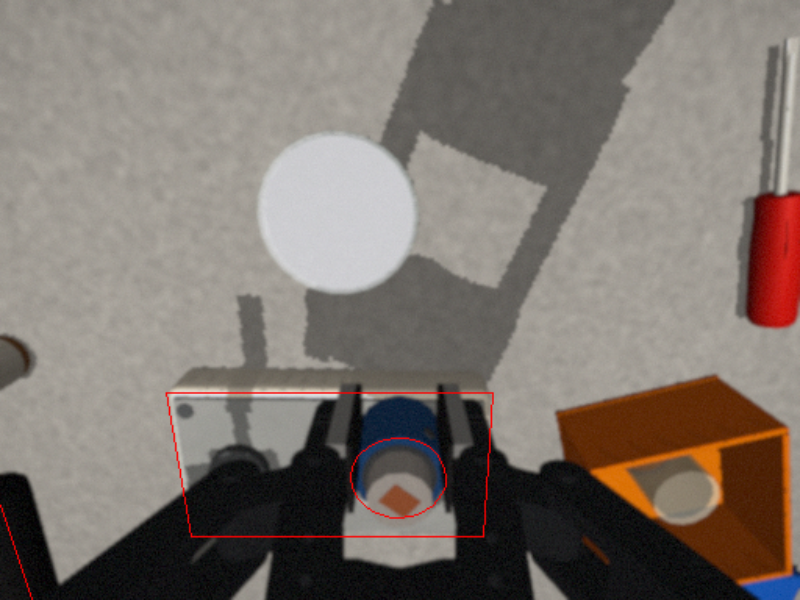

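```bash
python3 -m pendant '[[[0,0,-40,0,20],[0,0,-35,0,20],[0,0,-18,0,20],[0,0,0,0,20]]]'
python3 -m pendant '[[[15,-2.4,0,0,20],[20,-3.1,0,0,20],[14,-2.2,0,0,20],[0,0,0,0,20],[0,0,0,0,20]]]'
python3 - <<'E'
from h import *
c=snap("wrist"); print(find(c,"wrist","holder"))
c=snap("scene","s7.png"); print(find(c,"scene","holder"),find(c,"scene","dial"))
print([monitor.get_obs()[k] for k in("eef_pos","wrist_force")])
cv2.imwrite("pics/s7c.png",cv2.resize(c["img"][120:240,140:260,::-1],(600,600),interpolation=cv2.INTER_CUBIC))
E
```

```text
time_s: 13.6
eef_pos: [0.4601, -0.1314, 0.0559]
eef_rot: [-0.002, 0.076, 0.997, 0.001]
wrist_force: [0.4, 0.3, -1.0]
opening: 0.296
time_s: 14.22
eef_pos: [0.5104, -0.1397, 0.0576]
eef_rot: [0.0, 0.076, 0.997, -0.0]
wrist_force: [0.4, -0.3, -2.4]
opening: 0.296
[([0.5236, -0.1444, 0.0524], 0.69)]
[([0.5724, -0.148, 0.0433], 0.7), ([0.5258, -0.1434, 0.052], 0.65), ([0.7284, 0.202, -0.0046], 0.38)] [([0.6059, 0.0275, 0.0045], 0.42), ([0.4372, 0.0868, -0.0007], 0.25)]
[array([ 0.5102303 , -0.13971015,  0.05744641]), array([ 0.45882167, -0.64222143, -0.6198837 ])]
```

View pics/s7c.png

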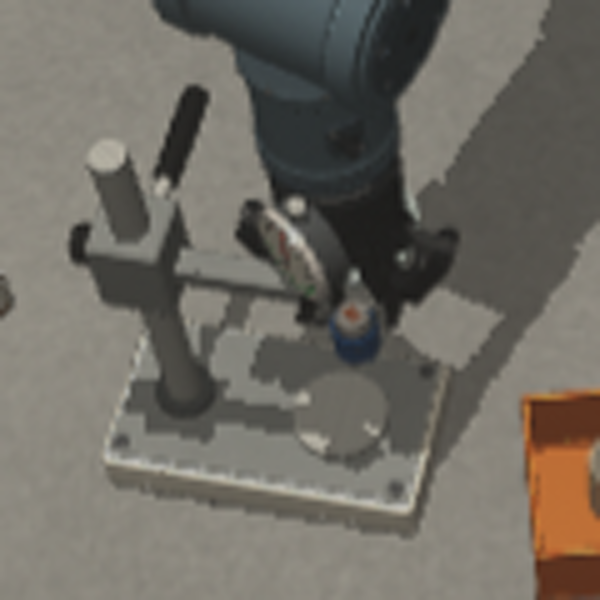

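```bash
python3 - <<'E'
import cv2,numpy as np
a=cv2.imread("pics/scene0.png")[125:230,145:245]; b=cv2.imread("pics/top0.png")[175:265,280:370]
cv2.imwrite("pics/d.png",np.hstack([cv2.resize(a,(400,420),interpolation=cv2.INTER_CUBIC),cv2.resize(b,(400,420),interpolation=cv2.INTER_CUBIC)]))
E
```

```text
(no output)
```

View pics/d.png

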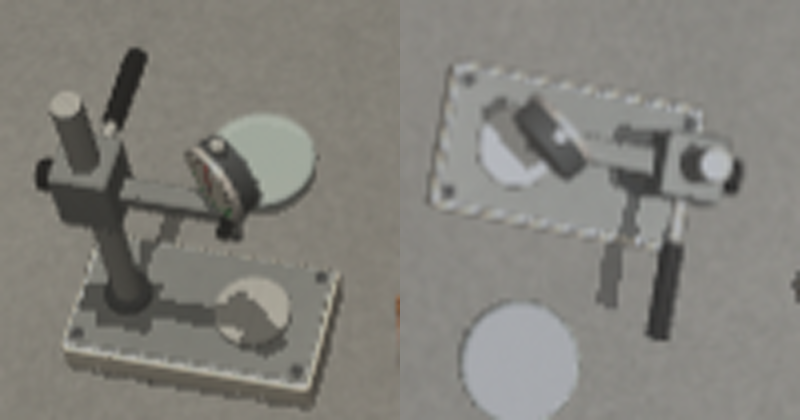

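```bash
python3 -m pendant '[[[-20,3,0,0,20],[-10,2,0,-5,20],[0,20,0,-8,20],[0,20,0,-8,20],[5,20,0,-8,20],[15,12,0,-8,20],[7,3,0,-8,20],[0,0,0,0,20]]]'
python3 - <<'E'
from h import *
o=monitor.get_obs(); q=o["eef_rot"]; t=R.from_quat([q[1],q[2],q[3],q[0]]).as_matrix()[:,0]
P=np.array(o["eef_pos"]); e=np.array([np.cos(np.radians(126)),np.sin(np.radians(126))]); d=P[:2]-[.5715,-.149]
print(P,"toolx az",np.degrees(np.arctan2(t[1],t[0])),"along",d@e,"lat",d@[-e[1],e[0]],o["q"],o["opening"])
c=snap("wrist"); print(find(c,"wrist","holder")); c=snap("scene"); print(find(c,"scene","holder"),find(c,"scene","anvil"))
c=snap("top"); print(find(c,"top","stand"),find(c,"top","anvil"))
E
```

```text
time_s: 15.48
eef_pos: [0.5076, -0.0595, 0.0574]
eef_rot: [0.0, 0.451, 0.893, 0.0]
wrist_force: [0.5, -0.7, -0.8]
opening: 0.29
[ 0.50761661 -0.0594995   0.05742834] toolx az 126.42891094310906 along 0.10995714176438601 lat -0.0009243317295536055 [-3.49245543e-01  2.74397756e-01  1.89057793e+00 -2.55934256e-05
  9.76174646e-01 -9.85035692e-01] 0.29034771939745607
[([0.5136, -0.0718, 0.0503], 0.98)]
[([0.5173, -0.0748, 0.0501], 0.43)] [([0.576, -0.1489, 0.0452], 0.77)]
[([0.569, -0.1476, 0.003], 0.71)] []
```

```bash
python3 -m pendant '[[[9,-13,0,0,20],[11,-16,0,0,20],[9,-12,0,0,20],[0,0,0,0,20],[0,0,0,0,20]]]'
python3 -m pendant '[[[1.8,-2.4,0,0,20],[0,0,0,0,20],[0,0,0,0,20]]]'
python3 -m pendant '[[[1.2,-1.6,0,0,20],[0,0,0,0,20],[0,0,0,0,20]]]'
python3 -m pendant '[[[1.2,-1.6,0,0,20],[0,0,0,0,20],[0,0,0,0,20]]]'
python3 -m pendant '[[[1.2,-1.6,0,0,20],[0,0,0,0,20],[0,0,0,0,20]]]'
python3 -m pendant '[[[0.6,-0.8,0,0,20],[0,0,0,0,20],[0,0,0,0,20]]]'
```

```text
time_s: 16.5
eef_pos: [0.5359, -0.1006, 0.0569]
eef_rot: [-0.001, 0.452, 0.892, 0.0]
wrist_force: [0.3, 0.3, -1.9]
opening: 0.294
time_s: 16.88
eef_pos: [0.538, -0.1029, 0.0573]
eef_rot: [-0.0, 0.451, 0.892, 0.0]
wrist_force: [-0.4, 0.5, -1.4]
opening: 0.3
time_s: 17.25
eef_pos: [0.5393, -0.1047, 0.0573]
eef_rot: [-0.0, 0.452, 0.892, 0.0]
wrist_force: [-0.7, 0.9, -0.3]
opening: 0.29
time_s: 17.62
eef_pos: [0.5405, -0.1063, 0.0573]
eef_rot: [-0.0, 0.452, 0.892, -0.0]
wrist_force: [-1.3, -0.3, -0.6]
opening: 0.297
time_s: 18.0
eef_pos: [0.5413, -0.1075, 0.0571]
eef_rot: [-0.001, 0.451, 0.892, 0.0]
wrist_force: [-2.8, 3.3, 0.8]
opening: 0.292
time_s: 18.38
eef_pos: [0.5411, -0.1075, 0.0568]
eef_rot: [-0.001, 0.451, 0.892, 0.0]
wrist_force: [-6.8, 7.5, 2.4]
opening: 0.295
```

```bash
python3 -m pendant '[[[-0.9,1.2,-3,0,20],[0,0,0,0,20],[0,0,0,0,20]]]'
python3 -m pendant '[[[0,0,-1,0,20],[0,0,0,0,20],[0,0,0,0,20]]]'
python3 -m pendant '[[[0,0,-0.7,0,20],[0,0,0,0,20],[0,0,0,0,20]]]'
python3 - <<'E'
from h import *
c=snap("wrist"); print(find(c,"wrist","holder")); c=snap("scene","s8.png"); print(find(c,"scene","holder"))
print(monitor.get_obs()["wrist_force"])
E
```

```text
time_s: 18.75
eef_pos: [0.5412, -0.1074, 0.0541]
eef_rot: [-0.0, 0.452, 0.892, 0.0]
wrist_force: [-1.1, 2.2, -1.3]
opening: 0.296
time_s: 19.12
eef_pos: [0.5413, -0.1074, 0.0532]
eef_rot: [-0.0, 0.452, 0.892, 0.0]
wrist_force: [-1.0, 3.5, -1.3]
opening: 0.298
time_s: 19.5
eef_pos: [0.5414, -0.1074, 0.0529]
eef_rot: [-0.0, 0.452, 0.892, 0.0]
wrist_force: [-3.8, 4.3, 2.8]
opening: 0.294
[([0.5463, -0.1229, 0.0471], 0.9)]
[([0.5532, -0.1206, 0.0472], 0.48)]
[-3.31805668  5.01210212  2.29546723]
```

```bash
python3 -m pendant '[[[0,0,0,0,26.5],[0,0,0,0,26.5],[0,0,0,0,26.5]]]'
python3 - <<'E'
from h import *
c=snap("wrist"); print(find(c,"wrist","holder")); c=snap("scene","s9.png"); print(find(c,"scene","holder"))
a=cv2.imread("pics/s8.png")[140:220,170:240];b=c["img"][140:220,170:240,::-1]
w=cv2.resize(imaging.camera("wrist")["img"][200:384,160:350,::-1],(400,400))
cv2.imwrite("pics/v9.png",np.hstack([cv2.resize(b,(400,400),interpolation=cv2.INTER_CUBIC),w]))
E
```

```text
time_s: 20.08
eef_pos: [0.5414, -0.1075, 0.0528]
eef_rot: [0.0, 0.452, 0.892, 0.0]
wrist_force: [-3.6, 4.4, 1.9]
opening: 0.31
[([0.5489, -0.12, 0.0466], 0.96)]
[([0.5517, -0.1242, 0.0507], 0.41)]
```

View pics/v9.png

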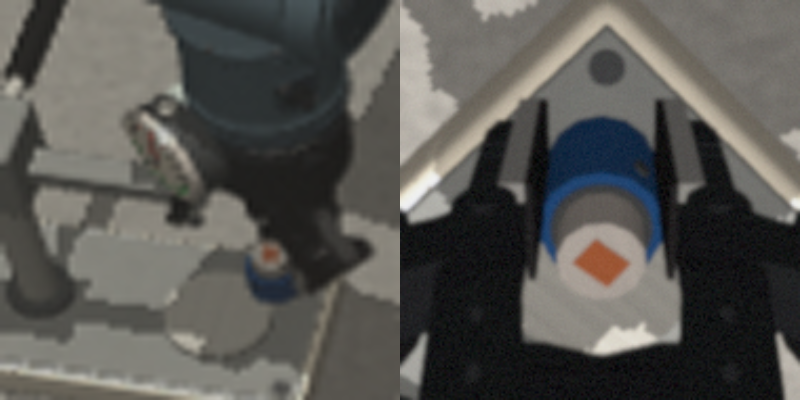

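```bash
cat > st.py <<'E'
from h import *
A=np.array([.5715,-.149]); e=np.array([-.588,.809])
for n in("wrist","scene"):
    c=snap(n)
    for f in("tip_of","recognise"):
        r=find(c,n,"holder",f,2)
        print(n,f,[(p,s,"G",round(float((np.array(p[:2])-A)@e),4),"lat",round(float((np.array(p[:2])-A)@[-e[1],e[0]]),4)) for p,s in r])
o=monitor.get_obs();P=np.array(o["eef_pos"]);d=P[:2]-A;print("tool along",(d@e).round(4),"lat",(d@[-e[1],e[0]]).round(4),P.round(4),o["wrist_force"].round(1) if hasattr(o["wrist_force"],"round") else o["wrist_force"])
E
python3 -m pendant '[[[-1.8,2.4,0,0,25.5],[0,0,0,0,22],[0,0,0,0,22],[1.8,-2.4,0,0,22],[0,0,0,0,22],[0,0,0,0,22]]]'
python3 st.py
```

```text
time_s: 21.08
eef_pos: [0.5414, -0.1073, 0.0528]
eef_rot: [-0.0, 0.451, 0.892, 0.0]
wrist_force: [-2.7, 4.0, 5.3]
opening: 0.293
wrist tip_of [([0.5511, -0.1212, 0.0479], 0.63, 'G', 0.0345, 'lat', 0.0002)]
wrist recognise [([0.5435, -0.1123, 0.0739], 0.67, 'G', 0.0462, 'lat', 0.0011)]
scene tip_of [([0.545, 0.2994, 0.0004], 0.64, 'G', 0.3783, 'lat', -0.2422), ([0.5538, -0.122, 0.0468], 0.45, 'G', 0.0323, 'lat', -0.0016)]
scene recognise [([0.5558, 0.2549, 0.031], 0.43, 'G', 0.336, 'lat', -0.2248)]
tool along 0.0514 lat -0.0002 [ 0.5414 -0.1073  0.0528] [-3.2  3.9  4.6]
```

```bash
python3 -m pendant '[[[0,0,0,0,26.5],[0,0,0,0,26.5],[-2.9,4.0,0,0,26.5],[0,0,0,0,26.5],[0,0,0,0,20],[0,0,0,0,20],[0,0,0,0,20]]]'
python3 st.py
python3 -m pendant '[[[0.6,-0.8,0.8,0,20],[2.3,-3.2,0,0,20],[0,0,0,0,20],[0,0,0,0,20]]]'
python3 st.py; python3 - <<'E'
from h import *
c=snap("wrist","a.png")
im=c["img"].astype(int)
for nm,m in(("blue",im[...,2]>im[...,0]+25),("orange",(im[...,0]>im[...,2]+50))):
    m=m.astype(np.uint8);m[:230]=0;m[:,:190]=0;m[:,320:]=0
    ys,xs=np.nonzero(m); print(nm,len(ys),xs.mean(),ys.mean(),ys.min(),ys.max(),xs.min(),xs.max())
E
```

```text
time_s: 22.25
eef_pos: [0.5384, -0.1035, 0.0526]
eef_rot: [-0.0, 0.452, 0.892, -0.0]
wrist_force: [-0.7, 0.3, 3.3]
opening: 0.296
wrist tip_of [([0.5472, -0.1187, 0.0465], 0.69, 'G', 0.0388, 'lat', 0.0018)]
wrist recognise [([0.5439, -0.1104, 0.0746], 0.95, 'G', 0.0475, 'lat', -0.0004)]
scene tip_of [([0.5477, -0.1145, 0.0475], 0.4, 'G', 0.0419, 'lat', -0.001)]
scene recognise []
tool along 0.0562 lat -0.0 [ 0.5385 -0.1035  0.0526] [-2.2 -0.6  3.2]
time_s: 23.05
eef_pos: [0.5412, -0.1074, 0.0531]
eef_rot: [-0.0, 0.452, 0.892, -0.0]
wrist_force: [-0.9, 1.5, -1.6]
opening: 0.295
wrist tip_of []
wrist recognise [([0.5412, -0.1132, 0.0753], 0.76, 'G', 0.0468, 'lat', 0.0035)]
scene tip_of [([0.5514, -0.1231, 0.047], 0.66, 'G', 0.0328, 'lat', 0.001)]
scene recognise []
tool along 0.0515 lat 0.0001 [ 0.5412 -0.1074  0.0532] [-1.9  1.3 -1.9]
blue 1673 254.82367005379558 277.73640167364016 254 319 227 283
orange 309 255.19741100323625 320.3074433656958 310 330 243 268
```

```bash
cat > bl.py <<'E'
from h import *
c=snap("wrist","a.png")
im=c["img"].astype(int)
for nm,m in(("blue",im[...,2]>im[...,0]+25),("orange",(im[...,0]>im[...,2]+50))):
    m=m.astype(np.uint8);m[:230]=0;m[:,:190]=0;m[:,320:]=0
    ys,xs=np.nonzero(m)
    if len(ys): print(nm,len(ys),xs.mean().round(1),ys.mean().round(1),ys.min(),ys.max(),xs.min(),xs.max())
E
python3 -m pendant '[[[0,0,-0.8,0,20],[0,0,0,0,26.5],[0,0,0,0,26.5]]]' | egrep 'wrist|open'; python3 bl.py
python3 -m pendant '[[[0,0,0,0,27.3],[0,0,0,0,27.3]]]'| egrep 'wrist|open'; python3 bl.py
python3 -m pendant '[[[0,0,0,0,28],[0,0,0,0,28]]]'| egrep 'wrist|open'; python3 bl.py
```

```text
wrist_force: [-3.2, 2.8, 2.0]
opening: 0.311
blue 1778 254.8 278.7 254 319 226 285
orange 313 255.2 320.5 310 331 243 268
wrist_force: [-2.6, 3.7, 2.6]
opening: 0.319
blue 1813 254.8 279.0 254 319 226 285
orange 310 255.2 320.6 311 331 243 268
wrist_force: [-3.6, 3.9, 2.4]
opening: 0.326
blue 1843 254.8 279.1 254 319 226 285
orange 308 255.2 320.7 311 331 243 268
```

```bash
python3 - <<'E'
from h import *
c=imaging.camera("wrist");A=np.array([.5715,-.149]); e=np.array([-.588,.809])
f=lambda p:((p[:2]-A)@e).round(4)
for z in(.044,.045,.047): print("G from near bottom",z,f(ray(c,255,253.5,z))-.015)
for z in(.079,.081,.083): print("stub ctr G",z,f(ray(c,255.2,321,z)))
r=imaging.camera
o=monitor.get_obs(); print("tool",f(np.array(o["eef_pos"])))
for d in(.033,.036):
  p=np.r_[A+e*d,.0]; l=np.array([-e[1],e[0],0]);
  print(d,proj(c,[p+np.r_[e*.015,.045],p+l*.015+[0,0,.071],p-l*.015+[0,0,.071]]).round(1).tolist())
# anvil from current scene view + tops
im=c["img"]; cv2.imwrite("pics/a.png",im[:,:,::-1])
E
```

```text
G from near bottom 0.044 0.0353
G from near bottom 0.045 0.0359
G from near bottom 0.047 0.037
stub ctr G 0.079 0.0339
stub ctr G 0.081 0.0357
stub ctr G 0.083 0.0374
tool 0.0513
0.033 [[255.6, 258.0], [225.4, 311.1], [285.6, 311.3]]
0.036 [[255.7, 253.3], [225.3, 306.0], [285.8, 306.3]]
```

```bash
python3 -m pendant '[[[0,0,0,0,29],[0,0,0,0,29]]]'| egrep 'wrist|open'; python3 bl.py
python3 -m pendant '[[[-0.9,1.2,0,0,29],[0,0,0,0,29]]]'| egrep 'eef_p|wrist|open'; python3 bl.py; python3 - <<'E'
from h import *
c=snap("scene"); im=c["img"].astype(int)[150:215,185:225]
m=im[...,2]>im[...,0]+25; ys,xs=np.nonzero(m); print(len(ys),xs.mean()+185,ys.mean()+150)
E
```

```text
wrist_force: [-2.0, 4.1, 0.8]
opening: 0.337
blue 1859 254.8 279.3 254 319 225 285
orange 313 255.2 320.9 311 331 243 268
eef_pos: [0.5408, -0.1067, 0.0527]
wrist_force: [-0.2, -0.0, -0.2]
opening: 0.342
blue 1734 254.9 279.2 255 319 225 285
orange 325 255.0 318.8 308 329 242 268
7 216.28571428571428 195.71428571428572
```

```bash
python3 -m pendant '[[[0,0,0,0,28],[-0.9,1.2,0,0,28],[0,0,0,0,28]]]'| egrep 'time|eef_p|wrist|open'; python3 bl.py
python3 -m pendant '[[[-0.9,1.2,0,0,28],[0,0,0,0,28]]]'| egrep 'eef_p|wrist|open'; python3 bl.py
```

```text
time_s: 25.5
eef_pos: [0.5395, -0.105, 0.0526]
wrist_force: [-0.7, 0.4, -1.2]
opening: 0.332
blue 1715 254.9 279.2 255 319 225 285
orange 326 255.0 318.4 308 329 242 268
eef_pos: [0.5385, -0.1037, 0.0525]
wrist_force: [-0.6, -0.1, -0.4]
opening: 0.329
blue 1726 254.8 279.1 255 319 225 285
orange 319 254.9 318.5 308 329 242 268
```

```bash
python3 -m pendant '[[[0,0,2,0,28],[0,0,0,0,28]]]'| egrep 'eef_p|wrist|open'; python3 bl.py
python3 -m pendant '[[[0,0,0,0,25],[0,0,0,0,20],[0,0,0,0,20]]]'| egrep 'time|eef_p|wrist|open'; python3 bl.py; python3 st.py
```

```text
eef_pos: [0.5388, -0.1039, 0.0547]
wrist_force: [-0.4, -1.1, -1.1]
opening: 0.332
blue 1741 254.8 279.1 255 319 225 285
orange 321 255.0 318.8 308 329 242 268
time_s: 26.52
eef_pos: [0.5387, -0.1039, 0.0545]
wrist_force: [-0.4, -0.8, -0.7]
opening: 0.288
blue 1571 254.8 277.3 254 318 228 283
orange 317 255.0 318.3 308 329 243 268
wrist tip_of [([0.5484, -0.1156, 0.0504], 0.89, 'G', 0.0406, 'lat', -0.001)]
wrist recognise [([0.5391, -0.1087, 0.0743], 0.93, 'G', 0.0517, 'lat', 0.0025)]
scene tip_of [([0.5498, -0.1196, 0.0491], 0.6, 'G', 0.0365, 'lat', 0.0003)]
scene recognise []
tool along 0.0558 lat 0.0 [ 0.5387 -0.1039  0.0546] [-0.3  0.2 -0.8]
```

```bash
python3 -m pendant '[[[-8.8,12.1,0,0,20],[0,0,-8,0,20],[0,0,-3.5,0,20],[0,0,0,0,20]]]'| egrep 'time|eef_p|wrist|open'
python3 -m pendant '[[[0,0,0,0,30],[0,0,0,0,34],[-2.6,3.6,0,0,34],[0,0,0,0,34]]]'| egrep 'time|eef_p|wrist|open'; python3 bl.py
python3 - <<'E'
from h import *
c=imaging.camera("wrist");A=np.array([.5715,-.149]); e=np.array([-.588,.809])
im=c["img"].astype(int);m=im[...,2]>im[...,0]+25;m[:220]=0;m[:,:190]=0;m[:,320:]=0;ys,xs=np.nonzero(m)
g=((ray(c,xs[ys==ys.min()].mean(),ys.min()-.5,.035)[:2]-A)@e)-.015; t=(np.array(monitor.get_obs()["eef_pos"])[:2]-A)@e
print("G",g,"tool",t,"offset",t-g)
E
```

```text
time_s: 27.38
eef_pos: [0.5296, -0.0915, 0.0437]
wrist_force: [-4.8, 2.1, 9.6]
opening: 0.288
time_s: 27.88
eef_pos: [0.5269, -0.0878, 0.0428]
wrist_force: [-0.1, 0.4, -0.5]
opening: 0.401
blue 1805 255.1 288.1 263 328 227 284
orange 302 255.5 329.9 320 340 243 268
G 0.05409373122316882 tool 0.07531986420315082 offset 0.021226132979981993
```

```bash
python3 -m pendant '[[[0.7,-1.0,0,0,30],[0,0,0,0,28],[0,0,0,0,26],[0,0,0,0,25]]]'| egrep 'eef_p|wrist|open'; python3 bl.py
python3 -m pendant '[[[0,0,0,0,24],[0,0,0,0,23]]]'| egrep 'wrist|open'; python3 bl.py
python3 -m pendant '[[[0,0,0,0,22],[0,0,0,0,21]]]'| egrep 'time|wrist|open'; python3 bl.py
```

```text
eef_pos: [0.5282, -0.0894, 0.0432]
wrist_force: [0.2, -0.1, 1.1]
opening: 0.291
blue 1685 254.7 283.8 260 324 227 283
orange 305 255.1 325.8 316 336 243 268
wrist_force: [-0.5, -1.3, 2.9]
opening: 0.277
blue 1564 254.8 282.5 260 324 228 282
orange 301 255.1 325.5 316 335 243 268
time_s: 29.08
wrist_force: [-1.0, -1.0, 4.6]
opening: 0.254
blue 1372 254.6 280.2 259 324 230 280
orange 299 255.0 325.2 315 335 243 267
```

```bash
python3 -m pendant '[[[0,0,4,0,20.5],[0,0,9,0,20],[0,0,0,0,20]]]'| egrep 'eef_p|wrist|open'; python3 bl.py
```

```text
eef_pos: [0.5285, -0.0893, 0.0568]
wrist_force: [1.2, 0.2, -0.8]
opening: 0.255
blue 1376 254.8 279.0 258 323 231 280
orange 299 255.2 325.1 315 335 243 268
```

```bash
python3 -m pendant '[[[6,-8.2,0,0,20],[5.7,-7.9,-1,0,20],[0,0,0,0,20],[0.7,-1,0,0,20],[0.4,-0.5,-1.5,0,20],[0,0,0,0,20]]]'| egrep 'eef_p|wrist|open'
python3 -m pendant '[[[0,0,-1.2,0,20],[0,0,0,0,20]]]'| egrep 'time|eef_p|wrist|open'; python3 bl.py
```

```text
eef_pos: [0.5407, -0.1066, 0.0535]
wrist_force: [-0.3, -0.1, -0.5]
opening: 0.254
time_s: 30.55
eef_pos: [0.5406, -0.1064, 0.053]
wrist_force: [-2.9, 2.7, 6.5]
opening: 0.254
blue 1319 254.9 279.3 259 324 231 280
orange 311 255.3 324.6 314 335 243 268
```

```bash
python3 -m pendant '[[[0.5,-0.7,0.4,0,20],[0,0,0,0,25],[0,0,0,0,25]]]'| egrep 'eef_p|wrist|open'; python3 bl.py
python3 -m pendant '[[[0,0,0,0,26.3],[0,0,0,0,26.3]]]'| egrep 'time|eef_p|wrist|open'; python3 bl.py
python3 -m pendant '[[[-0.9,1.2,0,0,26.3],[0,0,0,0,26.3]]]'| egrep 'time|eef_p|wrist|open'; python3 bl.py
```

```text
eef_pos: [0.5413, -0.1072, 0.053]
wrist_force: [-1.1, 3.3, 5.0]
opening: 0.293
blue 1679 254.9 283.1 259 324 227 283
orange 304 255.3 325.5 315 335 243 268
time_s: 31.28
eef_pos: [0.5413, -0.1074, 0.0527]
wrist_force: [-0.8, 3.1, 2.7]
opening: 0.308
blue 1773 254.8 284.1 260 324 226 284
orange 303 255.3 326.1 316 336 243 268
time_s: 31.58
eef_pos: [0.5403, -0.1065, 0.0526]
wrist_force: [0.1, 0.1, -0.4]
opening: 0.305
blue 1695 255.0 285.1 261 325 226 285
orange 317 254.9 325.3 315 336 242 267
```

```bash
python3 -m pendant '[[[-1.2,1.6,0,0,26.3],[0,0,0,0,26.3]]]'| egrep 'time|eef_p|wrist|open'; python3 bl.py
python3 -m pendant '[[[-1.2,1.6,0,0,26.3],[0,0,0,0,26.3]]]'| egrep 'time|eef_p|wrist|open'; python3 bl.py
```

```text
time_s: 31.88
eef_pos: [0.539, -0.1046, 0.0527]
wrist_force: [0.3, 0.3, 0.4]
opening: 0.312
blue 1473 255.2 286.0 263 326 226 285
orange 345 255.0 321.6 310 333 242 268
time_s: 32.17
eef_pos: [0.5378, -0.1029, 0.0527]
wrist_force: [-0.5, -0.7, -0.3]
opening: 0.307
blue 1265 254.9 287.3 265 327 226 285
orange 361 255.1 317.8 306 330 243 268
```

```bash
python3 -m pendant '[[[-1.5,2.1,0,0,26.3],[0,0,0,0,26.3],[-1.5,2.1,0,0,26.3],[0,0,0,0,26.3]]]'| egrep 'time|eef_p|wrist|open'; python3 bl.py
python3 -m pendant '[[[-1.2,1.6,0,0,26.3],[0,0,0,0,26.3]]]'| egrep 'time|eef_p|wrist|open'; python3 bl.py
```

```text
time_s: 32.72
eef_pos: [0.5348, -0.0987, 0.0527]
wrist_force: [0.1, 1.2, 0.7]
opening: 0.307
blue 935 255.3 299.3 271 331 227 284
orange 370 255.2 303.9 291 317 243 268
time_s: 33.02
eef_pos: [0.5338, -0.0973, 0.0529]
wrist_force: [-0.2, -0.4, 1.0]
opening: 0.306
blue 918 255.4 300.7 271 331 227 284
orange 362 255.5 302.4 290 315 243 268
```

```bash
python3 -m pendant '[[[0,0,0,0,22],[0,0,0,0,18],[0,0,0,0,18]]]'| egrep 'time|eef_p|wrist|open'; python3 bl.py
python3 -m pendant '[[[0,0,6,0,18],[0,0,0,0,18]]]'| egrep 'time|eef_p|wrist|open'; python3 bl.py
```

```text
time_s: 33.45
eef_pos: [0.5334, -0.0968, 0.0526]
wrist_force: [-2.1, 3.6, 1.8]
opening: 0.214
blue 496 255.2 304.2 274 333 234 276
orange 359 255.2 304.6 292 317 243 267
time_s: 33.75
eef_pos: [0.5347, -0.0979, 0.0597]
wrist_force: [0.4, 0.6, 0.2]
opening: 0.213
blue 508 253.6 293.5 270 330 235 276
orange 333 257.2 306.7 295 318 245 269
```

```bash
python3 -m pendant '[[[3.5,-4.8,0.5,0,18],[3.0,-4.2,0,0,18],[0,0,0,0,18],[0.6,-0.8,0,0,18],[0,0,0,0,18]]]'| egrep 'time|eef_p|wrist|open'; python3 bl.py; python3 st.py
```

```text
time_s: 34.42
eef_pos: [0.5412, -0.1075, 0.0594]
wrist_force: [0.0, -0.0, 1.2]
opening: 0.211
blue 1036 254.9 278.5 261 297 237 274
orange 269 255.2 325.1 316 334 244 267
wrist tip_of [([0.5541, -0.1269, 0.0456], 0.66, 'G', 0.0281, 'lat', 0.0011)]
wrist recognise [([0.5481, -0.1227, 0.0734], 0.64, 'G', 0.035, 'lat', 0.0035), ([0.5943, 0.0163, 0.0469], 0.38, 'G', 0.1203, 'lat', -0.1156)]
scene tip_of [([0.5551, -0.1273, 0.0463], 0.44, 'G', 0.0272, 'lat', 0.0005)]
scene recognise [([0.553, 0.258, 0.028], 0.46, 'G', 0.3401, 'lat', -0.2243), ([0.564, -0.125, 0.0726], 0.45, 'G', 0.0238, 'lat', -0.008)]
tool along 0.0518 lat 0.0002 [ 0.5409 -0.1072  0.0592] [-1.1 -0.3  1. ]
```

```bash
python3 - <<'E'
from h import *
c=imaging.camera("wrist");A=np.array([.5715,-.149]); e=np.array([-.588,.809])
f=lambda p:((p[:2]-A)@e).round(4)
print("bottom",[f(ray(c,255,260.5,z))-.015 for z in(.044,.045,.047)]); print("stub",[f(ray(c,255.2,325.3,z)) for z in(.079,.081,.083)])
E
```

```text
bottom [np.float64(0.0274), np.float64(0.027999999999999997), np.float64(0.029200000000000004)]
stub [np.float64(0.0261), np.float64(0.0278), np.float64(0.0296)]
```

```bash
python3 -m pendant '[[[0,0,0,0,21],[0,0,0,0,23],[0,0,0,0,24]]]'| egrep 'time|eef_p|wrist|open'; python3 bl.py
python3 -m pendant '[[[-0.9,1.2,0,0,24],[0,0,0,0,24]]]'| egrep 'time|eef_p|wrist|open'; python3 bl.py
python3 -m pendant '[[[-0.6,0.8,0,0,24],[0,0,0,0,24]]]'| egrep 'time|eef_p|wrist|open'; python3 bl.py
```

```text
time_s: 35.2
eef_pos: [0.5409, -0.1071, 0.0593]
wrist_force: [-0.6, 0.6, -0.8]
opening: 0.283
blue 1566 254.8 285.0 262 324 228 282
orange 272 255.4 325.5 316 335 244 267
time_s: 35.5
eef_pos: [0.5399, -0.1058, 0.0592]
wrist_force: [0.4, 0.1, 0.3]
opening: 0.28
blue 1603 254.8 287.9 264 326 228 282
orange 272 255.4 328.1 319 337 244 267
time_s: 35.8
eef_pos: [0.5393, -0.105, 0.0593]
wrist_force: [0.1, -0.5, 0.2]
opening: 0.275
blue 1606 254.7 289.2 266 327 228 282
orange 268 255.5 329.8 321 339 244 267
```

```bash
python3 -m pendant '[[[-5,7,0,0,28],[-12,17,0,0,34],[-12,17,0,-10,45],[-12,16,0,-10,60],[0,0,-4,-10,60],[0,0,-4,-10,60],[0,0,-4,-10,60],[0,0,0,-10,60]]]'| egrep 'time|eef_p|open'
python3 -m pendant '[[[0,0,0,-10,60],[0,0,0,-10,60],[5.9,-8.1,0,-10,60],[5.9,-8.1,0,0,60],[0,0,0,0,60]]]'| egrep 'time|eef|open'
python3 st.py
python3 - <<'E'
from h import *
c=snap("wrist","w12.png"); im=c["img"].astype(int); A=np.array([.5715,-.149]); e=np.array([-.588,.809])
m=((im[...,2]>im[...,0]+25)).astype(np.uint8)
n,l,s,ce=cv2.connectedComponentsWithStats(m)
for i in range(1,n):
    if s[i,4]>60: p=ray(c,*ce[i],.06); print(s[i],ce[i].round(1),p.round(4),"G",((p[:2]-A)@e).round(4))
E
```

```text
time_s: 36.85
eef_pos: [0.4977, -0.0475, 0.0469]
opening: 0.704
time_s: 37.48
eef_pos: [0.5106, -0.0648, 0.0474]
eef_rot: [0.0, 0.95, 0.313, 0.0]
opening: 0.703
wrist tip_of [([0.555, -0.1277, 0.0471], 0.91, 'G', 0.0269, 'lat', 0.0008)]
wrist recognise []
scene tip_of [([0.5567, -0.1273, 0.047], 0.63, 'G', 0.0263, 'lat', -0.0008)]
scene recognise []
tool along 0.1049 lat -0.0002 [ 0.5099 -0.064   0.0472] [ 0.4  0.1 -0.3]
[ 371  236   83   73 2375] [402.6 262.6] [ 0.5569 -0.1187  0.06  ] G 0.0331
```

```bash
python3 -m pendant '[[[5.3,-7.3,0,0,60],[4.1,-5.7,0,0,60],[2.4,-3.2,0,0,60],[2.4,-3.2,0,0,60],[2.4,-3.2,0,0,60],[2.4,-3.2,0,0,60],[0,0,0,0,60]]]'| egrep 'time|eef_p|wrist'
python3 st.py; cat > g.py <<'E'
from h import *
c=snap("wrist","w13.png"); im=c["img"].astype(int); A=np.array([.5715,-.149]); e=np.array([-.588,.809])
m=((im[...,2]>im[...,0]+25)).astype(np.uint8)
n,l,s,ce=cv2.connectedComponentsWithStats(m)
for i in range(1,n):
    if s[i,4]>60: p=ray(c,*ce[i],.06); print(s[i],ce[i].round(1),p.round(4),"G",((p[:2]-A)@e).round(4))
E
python3 g.py
```

```text
time_s: 38.7
eef_pos: [0.5293, -0.0903, 0.0472]
wrist_force: [0.5, -0.3, -0.4]
wrist tip_of [([0.5646, -0.1393, 0.0474], 0.88, 'G', 0.0119, 'lat', -0.0001)]
wrist recognise [([0.5684, -0.1286, 0.0713], 0.75, 'G', 0.0183, 'lat', -0.0095)]
scene tip_of [([0.5677, -0.1419, 0.0454], 0.44, 'G', 0.008, 'lat', -0.0011)]
scene recognise []
tool along 0.0725 lat -0.0004 [ 0.5292 -0.0901  0.0473] [-0.5  0.3  0.1]
[ 340  236   76   54 1789] [372.3 257.7] [ 0.5693 -0.1311  0.06  ] G 0.0158
```

```bash
python3 -m pendant '[[[1.8,-2.4,0,0,60],[1.8,-2.4,0,0,60],[1.2,-1.6,0,0,60],[0,0,0,0,60],[0,0,0,0,60]]]'| egrep 'time|eef_p|wrist'
python3 st.py; python3 g.py; python3 - <<'E'
from h import *
for n in("scene","top"):
    c=snap(n); print(find(c,n,"anvil"),find(c,n,"foot"),find(c,n,"stand"),find(c,n,"holder"))
E
```

```text
time_s: 39.67
eef_pos: [0.5292, -0.0912, 0.0449]
wrist_force: [-12.6, 20.5, 4.3]
wrist tip_of [([0.5645, -0.1386, 0.0488], 0.71, 'G', 0.0125, 'lat', -0.0005)]
wrist recognise [([0.5676, -0.1276, 0.0734], 0.65, 'G', 0.0196, 'lat', -0.0094)]
scene tip_of [([0.5679, -0.1399, 0.047], 0.49, 'G', 0.0095, 'lat', -0.0024)]
scene recognise [([0.5755, -0.1394, 0.0713], 0.52, 'G', 0.0054, 'lat', -0.0089)]
tool along 0.0717 lat 0.0002 [ 0.5292 -0.0912  0.0449] [-12.4  20.2   4.7]
[ 341  238   78   56 1871] [374.4 260. ] [ 0.5698 -0.1317  0.06  ] G 0.0149
[([0.5732, -0.1458, 0.045], 0.58), ([0.6047, 0.0281, 0.0078], 0.49), ([0.4122, -0.1547, -0.0029], 0.42)] [] [([0.571, -0.148, -0.0008], 0.84)] [([0.5654, -0.1383, 0.0487], 0.68)]
[([0.5664, -0.1478, 0.0439], 0.82), ([0.5665, -0.15, 0.2278], 0.19)] [] [([0.5736, -0.1485, 0.0003], 0.77)] []
```

```bash
python3 - <<'E'
from h import *
s=snap("scene","s14.png")["img"][130:215,165:250,::-1]; w=cv2.imread("pics/w13.png")
cv2.imwrite("pics/v14.png",np.hstack([cv2.resize(s,(400,400),interpolation=cv2.INTER_CUBIC),cv2.resize(w[130:384,230:484],(400,400),interpolation=cv2.INTER_CUBIC)]))
E
```

```text
(no output)
```

View pics/v14.png

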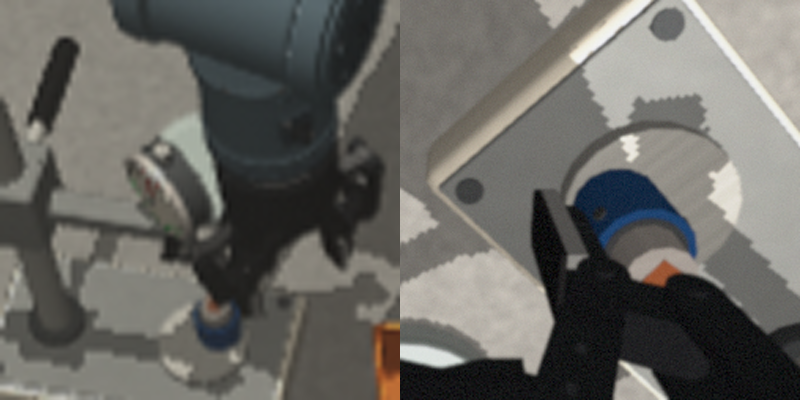

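```bash
python3 -m pendant '[[[-4.2,5.7,0,0,60],[0,0,-4,0,60],[0,0,-2,0,60],[0,0,0,0,60]]]'| egrep 'time|eef_p|wrist'
python3 -m pendant '[[[0,0,-2,0,60],[0,0,0,0,60]]]'| egrep 'time|eef_p|wrist'
```

```text
time_s: 41.08
eef_pos: [0.53, -0.0913, 0.0412]
wrist_force: [0.2, 0.4, 0.2]
time_s: 41.32
eef_pos: [0.5298, -0.091, 0.0392]
wrist_force: [-0.8, 0.1, -0.1]
```

```bash
python3 -m pendant '[[[1.8,-2.4,0,0,60],[0,0,0,0,60]]]'| egrep 'time|eef_p|wrist'
python3 -m pendant '[[[1.8,-2.4,0,0,60],[0,0,0,0,60]]]'| egrep 'time|eef_p|wrist'; python3 g.py
```

```text
time_s: 41.58
eef_pos: [0.5316, -0.0933, 0.0391]
wrist_force: [0.4, -0.3, -1.1]
time_s: 41.82
eef_pos: [0.5328, -0.0952, 0.0388]
wrist_force: [-0.7, 1.2, -2.3]
[ 345  244   81   58 2053] [379.3 267. ] [ 0.573  -0.1362  0.06  ] G 0.0095
```

```bash
python3 -m pendant '[[[1.2,-1.6,0,0,60],[1.2,-1.6,0,0,60],[0,0,0,0,60]]]'| egrep 'time|eef_p|wrist'; python3 g.py; python3 st.py;  python3 - <<'E'
from h import *
for n in("scene","top"):
    c=snap(n); print(find(c,n,"anvil",k=1),find(c,n,"stand",k=1),find(c,n,"holder"))
E
```

```text
time_s: 42.25
eef_pos: [0.5331, -0.0958, 0.0387]
wrist_force: [-10.3, 12.9, 8.2]
[ 345  244   81   59 2068] [379.7 267.4] [ 0.5736 -0.1368  0.06  ] G 0.0087
wrist tip_of [([0.5662, -0.1451, 0.0467], 0.9, 'G', 0.0063, 'lat', 0.002)]
wrist recognise [([0.5746, -0.134, 0.0749], 0.91, 'G', 0.0103, 'lat', -0.0113)]
scene tip_of [([0.5684, -0.1549, 0.2236], 0.75, 'G', -0.003, 'lat', 0.006), ([0.5686, -0.1394, 0.0458], 0.42, 'G', 0.0095, 'lat', -0.0033)]
scene recognise [([0.5791, -0.1435, 0.0721], 0.65, 'G', -0.0, 'lat', -0.0094), ([0.616, 0.0299, 0.0586], 0.44, 'G', 0.1186, 'lat', -0.1412)]
tool along 0.0657 lat -0.0003 [ 0.5331 -0.0957  0.0387] [-8.7 11.8  6.4]
[([0.573, -0.1471, 0.0463], 0.62)] [([0.5671, -0.1474, 0.001], 0.77)] [([0.5712, -0.1448, 0.046], 0.52)]
[([0.5683, -0.1508, 0.0438], 0.97)] [([0.5699, -0.1505, 0.0046], 0.59)] []
```

```bash
python3 -m pendant '[[[-2.2,3.0,0,0,60],[0,0,-3,0,60],[0,0,0,0,60]]]'| egrep 'time|eef_p|wrist'
python3 -m pendant '[[[0,0,-1.5,0,60],[0,0,0,0,60]]]'| egrep 'time|eef_p|wrist'
python3 -m pendant '[[[1.8,-2.4,0,0,60],[0.9,-1.2,0,0,60],[0,0,0,0,60]]]'| egrep 'time|eef_p|wrist';python3 g.py
```

```text
time_s: 43.38
eef_pos: [0.5332, -0.0949, 0.0363]
wrist_force: [-4.2, 6.6, 3.0]
time_s: 43.62
eef_pos: [0.5334, -0.0949, 0.0355]
wrist_force: [-6.5, 7.4, 9.2]
time_s: 44.0
eef_pos: [0.5336, -0.0952, 0.0356]
wrist_force: [-17.3, 20.8, 23.9]
[ 348  248   82   62 2142] [383.3 272.3] [ 0.5738 -0.1369  0.06  ] G 0.0084
```

```bash
python3 -m pendant '[[[-8,11,2,0,60],[-8,11,8,0,60]]]'| egrep 'time|eef_p|wrist'
python3 - <<'E'
from h import *
A=np.array([.5715,-.149]); e=np.array([-.588,.809]); l=np.array([-.809,-.588])
c=snap("wrist","w15.png"); im=c["img"].astype(int)
m=((im[...,2]>im[...,0]+25)).astype(np.uint8); n,L,s,ce=cv2.connectedComponentsWithStats(m)
i=max((i for i in range(1,n) if 300<ce[i][0]<470),key=lambda i:s[i,4]); print(s[i],ce[i])
ys,xs=np.nonzero(L==i); H=set(zip(xs,ys))
# silhouette fit: model blue cylinder side region
from scipy.optimize import minimize
T=np.linspace(0,2*np.pi,40)
def mask(p):
    P=np.array([[p[0]+.015*np.cos(t),p[1]+.015*np.sin(t),z] for z in(.045,.071) for t in T])
    q=proj(c,P); M=np.zeros(im.shape[:2],np.uint8); cv2.fillConvexPoly(M,np.int32(np.round(cv2.convexHull(np.float32(q))*16)),1,shift=4)
    return M
obs=(L==i)
best=[]
for g in np.arange(-.004,.014,.001):
  for t in np.arange(-.006,.0061,.001):
    M=mask(A+e*g+l*t)>0
    # blue must lie within hull; hull pixels unobserved penalised lightly (stub/occlusion)
    best.append(((obs&~M).sum()*3+(M&~obs).sum(),g,t))
print(sorted(best)[:5])
print("tip",find(c,"wrist","holder"),find(c,"wrist","anvil"),find(c,"wrist","foot"))
c=snap("scene","s15.png"); print(find(c,"scene","holder"),find(c,"scene","anvil"),find(c,"scene","foot"))
E
```

```text
time_s: 44.3
eef_pos: [0.5206, -0.0776, 0.0452]
wrist_force: [-0.9, -0.4, 0.1]
[ 381  239   86   66 2432] [413.68050987 264.90213816]
[(np.int64(2713), np.float64(0.006), np.float64(0.002)), (np.int64(2715), np.float64(0.006999999999999999), np.float64(0.001)), (np.int64(2728), np.float64(0.006), np.float64(0.001)), (np.int64(2735), np.float64(0.006999999999999999), np.float64(0.0)), (np.int64(2737), np.float64(0.006999999999999999), np.float64(-0.001))]
tip [([0.569, -0.1468, 0.0464], 0.77)] [] []
[([0.5688, -0.1443, 0.0455], 0.48)] [([0.5712, -0.1458, 0.0454], 0.63), ([0.5668, -0.1457, 0.0479], 0.27)] []
```

```bash
python3 -m pendant '[[[-7.7,-5.6,-6,0,60],[0,0,0,0,60]]]'| egrep 'time|eef_p|wrist'
python3 -m pendant '[[[4.7,-6.5,0,0,60],[4.1,-5.7,0,0,60],[0,0,0,0,60]]]'| egrep 'time|eef_p|wrist'
```

```text
time_s: 44.95
eef_pos: [0.5112, -0.0832, 0.0378]
wrist_force: [-1.2, 0.1, 0.9]
time_s: 45.32
eef_pos: [0.5222, -0.096, 0.039]
wrist_force: [-0.5, 1.2, -0.3]
```

```bash
python3 -m pendant '[[[2.9,-4.0,0,0,60],[1.2,-1.6,0,0,60],[1.2,-1.6,0,0,60],[0,0,0,0,60]]]'| egrep 'time|eef_p|wrist'
python3 - <<'E'
from h import *
c=snap("wrist");print("tip",find(c,"wrist","holder"))
c=snap("scene"); print(find(c,"scene","holder"),find(c,"scene","anvil"))
E
```

```text
time_s: 45.82
eef_pos: [0.5254, -0.1009, 0.0384]
wrist_force: [-4.7, 5.2, 3.6]
tip [([0.5695, -0.1441, 0.0464], 0.89)]
[([0.5703, -0.1458, 0.0449], 0.41)] [([0.5729, -0.148, 0.0464], 0.59)]
```

```bash
python3 -m pendant '[[[-3.0,4.0,0,0,60],[-6.1,-4.4,0,0,60],[2.0,-2.8,0,0,60],[1.8,-2.4,0,0,60],[0,0,0,0,60]]]'| egrep 'time|eef_p|wrist'
python3 - <<'E'
from h import *
c=snap("wrist");print("tip",find(c,"wrist","holder"))
c=snap("scene"); print(find(c,"scene","holder"),find(c,"scene","anvil"))
E
```

```text
time_s: 46.7
eef_pos: [0.5215, -0.1087, 0.0397]
wrist_force: [-6.5, 0.3, 9.3]
tip [([0.5661, -0.1447, 0.0478], 0.82)]
[([0.5682, -0.1432, 0.048], 0.46)] [([0.572, -0.1493, 0.0432], 0.72)]
```

```bash
python3 -m pendant '[[[-12,16,3,0,60],[-20,28,25,0,40]]]'| egrep 'time|eef_p|wrist'
python3 - <<'E'
from h import *
A=np.array([.5715,-.149]); e=np.array([-.588,.809]); l=np.array([-.809,-.588])
c=snap("scene","s16.png"); print(find(c,"scene","holder"))
from scipy.ndimage import gaussian_filter
T=np.linspace(0,2*np.pi,40)
for f in("s15","s16"):
    im=cv2.imread(f"pics/{f}.png")[:,:,::-1].astype(int)
    x0,y0,x1,y1=195,185,225,215
    b=(im[...,2]-im[...,0]); o=(im[...,0]-im[...,2])
    for nm,w in(("blue",np.clip(b-15,0,60)),("orange",np.clip(o-35,0,80))):
        s=w[y0:y1,x0:x1]; Y,X=np.mgrid[y0:y1,x0:x1]; print(f,nm,s.sum(),(X*s).sum()/max(s.sum(),1),(Y*s).sum()/max(s.sum(),1))
for g,t in((0,0),(.005,0),(0,.005)):
    p=A+e*g+l*t
    print(g,t,"stub top",proj(c,[[*p,.081]]).round(2),"bodymid front",proj(c,[[p[0]+.015,p[1],.058]]).round(2),"anvil",proj(c,[[*A,.045]]).round(2))
cv2.imwrite("pics/s16c.png",cv2.resize(c["img"][180:225,190:230,::-1],None,fx=10,fy=10,interpolation=cv2.INTER_CUBIC))
# anvil rim: bright-edge print as ascii luminance
g=c["img"].mean(2).astype(int)[186:222,190:232]
print("\n".join(" ".join(f"{v//10:2d}" for v in r) for r in g))
E
```

```text
time_s: 47.2
eef_pos: [0.4878, -0.0633, 0.0658]
wrist_force: [0.5, 0.4, 0.4]
[([0.572, -0.1456, 0.048], 0.44)]
s15 blue 340 210.02941176470588 200.19411764705882
s15 orange 165 208.52727272727273 194.83636363636364
s16 blue 376 210.50797872340425 199.25
s16 orange 163 208.52147239263803 194.82822085889572
0 0 stub top [[206.34 195.96]] bodymid front [[206.72 203.98]] anvil [[207.56 201.75]]
0.005 0 stub top [[207.75 195.15]] bodymid front [[208.12 203.16]] anvil [[207.56 201.75]]
0 0.005 stub top [[205.48 194.78]] bodymid front [[205.87 202.8 ]] anvil [[207.56 201.75]]
11 13 13 13 13 13 13 13 13 13 12 11 13 11 10 13 13 13 13 13 13 12 12 13 13 13 13 13 13 12  8  8  8  8  8  8  8  8  8  8  8  8
13 13 13 14 13 14 12 13 13 13 13 13 12 13 13 13 13 13 13 13 13 13 13 13 13 13 13 13 13 12  8  8  8  8  8  8  8  8  8  8  8  8
12 12 12 12 12 12 12 13 12 14 13 14 11 13 13 13 13 13 12 13 13 13 13 13 13 13 13 13 13 11  8  8  8  8  8  8  8  8  8  8  8  8
12 12 12 12 12 12 12 12 12 12 12 12 12 12 12 13 14 14 12 13 13 13 13 13 13 13 13 12 11  8  8  8  8  8  8  8  8  8  8  8  8  8
12 12 12 12 12 12 12
[... 3311 characters left out ...]
2 12 13 13 13 13 13 13 13 12  9  9 11 13 14 16  8  7 10 12 13 13 13 13
15 16 16 17 17 18 18 16 16 14 13 14 14 14 13 12 11 12 12 13 13 13 13 13 13 13 12 10  7  7  9 14 15 15  7  8 13 13 13 13 13 13
 9  9 10 11 12 14 15 16 16 17 17 18 18 16 16 14 13 14 14 14 13 12 12 12 12 13 12 11  9  8 10 14 15 12  7  8 13 13 13 13 13 13
 9  9  9  9  9  9  9  9 10 11 13 14 15 16 16 17 17 18 18 16 15 13 13 13 13 14 13 12 10  9 12 13 17  8  7  9 13 13 13 13 13 13
 9  9  9  9  9  9  9  9  9  9  9  9  9 10 10 11 13 14 15 16 16 17 17 18 18 16 15 12 13 13 14 14 16  8  7 10 13 13 13 13 13 13
 8  8  8  9  9  9  9  9  9  9  9  9  9  9  9  9  9  9  9 10 10 11 13 14 15 16 17 17 17 18 18 18 14  7  8 13 13 12 13 13 13 13
```

```bash
python3 -m pendant '[[[-2,-10,58,-9,40],[-4,-32,50,-9,40],[-4,-40,45,-9,40],[-4,-50,6,-9,40],[-2,-40,0,-9,40],[0,0,-20,0,40],[0,0,-20,0,40],[0,0,0,0,0]]]'
python3 -m pendant '[[[0,0,0,0,0],[0,0,0,0,0]]]' | egrep 'time|eef|wrist|open'
```

```text
time_s: 48.3
eef_pos: [0.4723, -0.2352, 0.1838]
eef_rot: [-0.001, 0.997, -0.076, -0.002]
wrist_force: [-0.2, -0.8, 0.6]
opening: 0.273
time_s: 48.55
eef_pos: [0.473, -0.2349, 0.1852]
eef_rot: [-0.001, 0.997, -0.076, -0.001]
wrist_force: [-0.1, 3.0, -8.1]
opening: 0.158
```

```bash
python3 -m pendant '[[[0,0,7,0,0],[0,0,7,0,0],[0,0,0,0,0]]]' | egrep 'time|eef|wrist|open'
```

```text
time_s: 48.92
eef_pos: [0.4729, -0.2349, 0.2001]
eef_rot: [-0.001, 0.997, -0.076, -0.001]
wrist_force: [-0.1, 5.9, -9.2]
opening: 0.157
```

```bash
python3 -m pendant '[[[0,0,0,0,50],[0,0,35,0,60],[6,45,0,9,60],[12,50,-25,9,60],[12,40,-45,9,60],[12,28,-50,9,60],[0,0,-60,9,60],[0,0,-16,0,60]]]' | egrep 'time|eef|wrist|open'; python3 - <<'E'
from h import *
A=np.array([.5715,-.149]); e=np.array([-.588,.809])
P=np.array(monitor.get_obs()["eef_pos"]);d=P[:2]-A;print("tool along",(d@e).round(4),"lat",(d@[-e[1],e[0]]).round(4),P.round(4))
E
```

```text
time_s: 49.92
eef_pos: [0.5149, -0.073, 0.0375]
eef_rot: [-0.0, 0.95, 0.311, -0.001]
wrist_force: [-0.6, -0.0, 0.6]
opening: 0.704
tool along 0.0948 lat 0.0011 [ 0.5149 -0.073   0.0375]
```

```bash
python3 -m pendant '[[[7,-9.7,1,0,60],[7,-9.7,0,0,60],[2.6,-3.5,0,0,60],[2.1,-2.9,0,0,60],[1.9,-2.7,0,0,60],[0,0,0,0,60]]]' | egrep 'time|eef_p|wrist'; python3 - <<'E'
from h import *
A=np.array([.5715,-.149]); e=np.array([-.588,.809])
P=np.array(monitor.get_obs()["eef_pos"]);d=P[:2]-A;print("tool along",(d@e).round(4))
c=snap("scene","s17.png");im=c["img"].astype(int);x0,y0,x1,y1=195,185,225,215
w=np.clip(im[...,0]-im[...,2]-35,0,80); s=w[y0:y1,x0:x1]; Y,X=np.mgrid[y0:y1,x0:x1]; print("orange",s.sum(),(X*s).sum()/max(s.sum(),1),(Y*s).sum()/max(s.sum(),1)); print(find(c,"scene","holder"))
E
```

```text
time_s: 50.68
eef_pos: [0.5362, -0.1018, 0.04]
wrist_force: [0.4, -0.2, 0.7]
tool along 0.059
orange 27 206.0 196.59259259259258
[([0.5703, -0.1502, 0.0478], 0.42)]
```

```bash
python3 -m pendant '[[[-14,19,0,0,60],[-20,10,50,-9,40],[-18,-20,55,-9,40],[-12,-40,46,-9,40],[0,-50,35,-9,40],[0,-52,10,-9,40],[0,0,-20,0,40],[0,0,-16,0,30]]]' | egrep 'time|eef|open'; python3 -m pendant '[[[0,0,0,0,0],[0,0,0,0,0],[0,0,0,0,0]]]' | egrep 'time|eef_p|wrist|open'
```

```text
time_s: 51.78
eef_pos: [0.4715, -0.2346, 0.1988]
eef_rot: [-0.0, 0.997, -0.076, -0.0]
opening: 0.354
time_s: 52.15
eef_pos: [0.4702, -0.2342, 0.1975]
wrist_force: [-1.9, -7.7, -12.4]
opening: 0.161
```

```bash
cat > f.py <<'E'
from h import *
A=np.array([.5715,-.149]); e=np.array([-.588,.809]); l=np.array([-.809,-.588])
c=snap("scene","s18.png");im=c["img"].astype(int);x0,y0,x1,y1=195,185,225,215
w=np.clip(im[...,0]-im[...,2]-35,0,80); s=w[y0:y1,x0:x1]; Y,X=np.mgrid[y0:y1,x0:x1]; print("orange",s.sum(),(X*s).sum()/max(s.sum(),1),(Y*s).sum()/max(s.sum(),1)); print(find(c,"scene","holder",k=1))
E
python3 f.py
```

```text
orange 94 206.4255319148936 196.14893617021278
[]
```

```bash
python3 -m pendant '[[[0,0,-15,0,0],[0,0,-22,0,0],[0,0,-22,0,0],[0,0,-12,0,0],[0,0,0,0,0]]]' | egrep 'time|eef_p|wrist|open'
python3 -m pendant '[[[0,0,-3,0,0],[0,0,0,0,0]]]' | egrep 'eef_p|wrist'
python3 -m pendant '[[[0,0,-3,0,0],[0,0,0,0,0]]]' | egrep 'eef_p|wrist'
python3 - <<'E'
from h import *
c=snap("scene","s19.png"); print(find(c,"scene","handle"),find(c,"scene","dial"),find(c,"scene","foot"))
E
```

```text
time_s: 52.88
eef_pos: [0.4703, -0.2342, 0.1272]
wrist_force: [-3.4, -7.8, -9.4]
opening: 0.163
eef_pos: [0.4703, -0.2343, 0.1253]
wrist_force: [-7.0, -4.5, -0.2]
eef_pos: [0.4703, -0.2343, 0.1226]
wrist_force: [-8.2, -4.3, 0.8]
[([0.4722, -0.2334, 0.1336], 0.72), ([0.6053, 0.0266, 0.0078], 0.52)] [([0.5691, -0.1516, 0.165], 0.89)] [([0.4373, 0.0902, -0.002], 0.73), ([0.4692, -0.3931, -0.0], 0.53)]
```

```bash
cat > dl.py <<'E'
from h import *
c=snap("scene"); im=c["img"].astype(int)
X=np.array([-.155,-.988,0]);Y=np.array([.988,-.155,0]); n=.7071*(X+Y); hh=.7071*(X-Y)
z=monitor.get_obs()["eef_pos"][2]+.0105
ctr=np.array([.5715,-.149,z-.045+.0785])+n*.011   # right seen from front
r=np.cross([0,0,1],n)
u,v=np.mgrid[-26:27:1,-26:27:1]  # u up, v right (mm)
P=ctr+(u.ravel()[:,None]*np.array([0,0,1])+v.ravel()[:,None]*r)*1e-3
q=proj(c,P).astype(np.float32)
rec=cv2.remap(c["img"],q[:,0].reshape(53,53),q[:,1].reshape(53,53),cv2.INTER_CUBIC).astype(int)[::-1]
red=np.clip(rec[...,0]-np.maximum(rec[...,1],rec[...,2])-15,0,255); gr=np.clip(rec[...,1]-np.maximum(rec[...,0],rec[...,2])-5,0,255)
yy,xx=np.mgrid[26:-27:-1,-26:27]
for nm,w in(("red",red),("green",gr)):
    if w.sum(): cx,cy=(w*xx).sum()/w.sum(),(w*yy).sum()/w.sum(); print(nm,int(w.sum()),"right",round(cx,1),"up",round(cy,1),"clockwise deg",round(float(np.degrees(np.arctan2(cx,cy)))%360))
E
python3 dl.py
python3 -m pendant '[[[0,0,-3,0,0],[0,0,0,0,0]]]' | egrep 'eef_p|wrist'
python3 -m pendant '[[[0,0,-2.5,0,0],[0,0,0,0,0]]]' | egrep 'eef_p|wrist'; python3 dl.py
python3 -m pendant '[[[0,0,-2,0,0],[0,0,0,0,0]]]' | egrep 'time|eef_p|wrist'; python3 dl.py
```

```text
red 1365 right -1.7 up 14.2 clockwise deg 353
green 1256 right 12.7 up -13.3 clockwise deg 136
eef_pos: [0.4703, -0.2343, 0.1196]
wrist_force: [-7.0, -4.6, 2.0]
eef_pos: [0.4703, -0.2343, 0.1171]
wrist_force: [-9.1, -3.9, 1.7]
red 754 right -2.6 up 7.2 clockwise deg 340
green 1532 right 19.7 up -8.1 clockwise deg 112
time_s: 54.42
eef_pos: [0.4703, -0.2343, 0.1154]
wrist_force: [-8.3, -3.4, 4.0]
red 709 right -8.1 up 16.5 clockwise deg 334
green 600 right 8.2 up -13.6 clockwise deg 149
```

```bash
python3 -m pendant '[[[0,0,-2,0,0],[0,0,0,0,0]]]' | egrep 'time|eef_p|wrist'; python3 dl.py
python3 -m pendant '[[[0,0,-1.5,0,0],[0,0,0,0,0]]]' | egrep 'time|eef_p|wrist'; python3 dl.py; cp /dev/null /dev/null
```

```text
time_s: 54.72
eef_pos: [0.4703, -0.2343, 0.1136]
wrist_force: [-8.8, -3.3, 5.5]
red 5468 right 7.8 up -2.6 clockwise deg 109
green 960 right 8.9 up -14.8 clockwise deg 149
time_s: 55.02
eef_pos: [0.4703, -0.2343, 0.1122]
wrist_force: [-9.6, -2.9, 5.8]
red 614 right 6.5 up -6.4 clockwise deg 134
green 225 right 22.6 up -4.9 clockwise deg 102cp: '/dev/null' and '/dev/null' are the same file
```

```bash
python3 -m pendant '[[[0,0,-0.9,0,0],[0,0,0,0,0]]]' | egrep 'time|eef_p|wrist'; python3 dl.py; python3 - <<'E'
from h import *
c=snap("scene","s20.png")["img"].astype(int)[165:200,185:222]
print("R-max(G,B):"); d=c[...,0]-np.maximum(c[...,1],c[...,2]); g=c[...,1]-np.maximum(c[...,0],c[...,2])
for r in range(35): print(165+r,"".join("R" if d[r,k]>25 else "r" if d[r,k]>12 else "g" if g[r,k]>8 else "#" if c[r,k].mean()>150 else "." if c[r,k].mean()<70 else " " for k in range(37)))
E
```

```text
time_s: 55.32
eef_pos: [0.4703, -0.2343, 0.1113]
wrist_force: [-9.7, -2.8, 6.5]
red 793 right -1.1 up -3.1 clockwise deg 199
green 1225 right 20.9 up -8.7 clockwise deg 113
R-max(G,B):
165             ############g###gg#######
166             #####g##ggg##g##ggg######
167            ##############ggg#g#######
168             #######gg#####g##g####gg#
169              ########################
170              ####################### 
171               #####################  
172                ###################   
173                   ###############    
174                  ##############      
175                 ##   #######         
176                                      
177             ##    .                  
178              ##   ..                 
179               ##  .                  
180                ##                    
181               r ##                   
182            g     #     .             
183                   #  .....           
184                   ## .....           
185                       .....          
186                .      ......         
187                .r     ......         
188                 r      ....          
189                 r      ....          
190 ......           r     ...           
191  .. ........      g g  ..            
192        ............ g  .             
193                   .....              
194                   .....              
195                   .....   ##         
196                  ......    ###       
197                   ...rrr . ####      
198                   .. rr  .  ####     
199                   .     ..  ####
```

```bash
python3 -m pendant '[[[0,0,0,0,14],[0,0,0,0,20],[0,0,0,0,40],[0,0,0,0,40],[0,0,25,0,40],[0,0,50,0,40]]]' | egrep 'time|eef_p|wrist'; python3 - <<'E'
from h import *
C=snap("scene","s21.png"); c=C["img"].astype(int)[174:200,188:222]
d=c[...,0]-np.maximum(c[...,1],c[...,2]); g=c[...,1]-np.maximum(c[...,0],c[...,2])
for r in range(26): print(174+r,"".join("R" if d[r,k]>25 else "r" if d[r,k]>10 else "g" if g[r,k]>6 else "#" if c[r,k].mean()>150 else "." if c[r,k].mean()<70 else " " for k in range(34)))
print(find(C,"scene","handle",k=1),find(C,"scene","holder",k=2),find(C,"scene","cover",k=1),find(C,"scene","dial",k=1))
E
sed -i 's/^z=.*/z=.1113+.0105/' dl.py; python3 dl.py
```

```text
time_s: 56.18
eef_pos: [0.4707, -0.2331, 0.1845]
wrist_force: [0.7, -0.9, 0.3]
174               ####ggg##gg##g      
175              ##   #g#g###         
176                                   
177          ##    .                  
178           ##   ..                 
179            ##  .                  
180             ##                    
181            r ##                   
182         g  r  #     .             
183              r #   ....           
184                ## .....           
185                    .....          
186             .      ......         
187             .r     ......         
188              r      .....         
189              r      ....          
190 ...           r     ...           
191  ........      g g  ..            
192     ............ g  .             
193                .....              
194                .....              
195                .....   ##         
196               ......    ###       
197                ...rrr . ####      
198                .. rr  .  ###      
199                .     ..  ####     
[([0.4733, -0.2364, 0.1206], 0.76)] [([0.5721, -0.1517, 0.0459], 0.67), ([0.4381, 0.0908, 0.0003], 0.49)] [([0.6104, 0.0278, 0.0094], 0.75)] [([0.5671, -0.1535, 0.1542], 0.75)]
red 829 right -1.3 up -1.6 clockwise deg 218
green 1209 right 21.1 up -8.7 clockwise deg 112
```

```bash
python3 - <<'E'
from h import *
c=imaging.camera("scene")
X=np.array([-.155,-.988,0]);Y=np.array([.988,-.155,0]); n=.7071*(X+Y); r=np.cross([0,0,1],n)
ctr=np.array([.5715,-.149,.1218-.045+.0785])+n*.011
print("ctr",proj(c,[ctr]).round(1))
for rad in(.010,.020):
  for a in (72,108,144,180,216,252,288): t=np.radians(a); print(rad,a,proj(c,[ctr+rad*(np.cos(t)*np.array([0,0,1])+np.sin(t)*r)]).round(1)[0])
im=c["img"].astype(int); d=im[...,0]-np.maximum(im[...,1],im[...,2])
for y in range(178,193): print(y,d[y,194:212].tolist())
E
```

```text
ctr [[200.3 185. ]]
0.01 72 [201.9 186.7]
0.01 108 [202.2 187.8]
0.01 144 [201.7 187.8]
0.01 180 [200.7 186.8]
0.01 216 [199.6 185. ]
0.01 252 [198.7 183.2]
0.01 288 [198.5 182.1]
0.02 72 [203.5 188.5]
0.02 108 [204.  190.7]
0.02 144 [203.1 190.7]
0.02 180 [201.1 188.5]
0.02 216 [198.9 185. ]
0.02 252 [197.2 181.5]
0.02 288 [196.7 179.2]
178 [4, 4, 4, 6, 8, 7, 2, 0, 2, 1, 0, 0, 0, 0, 1, 3, 3, 3]
179 [4, 4, 3, 3, 5, 6, 3, 0, -1, 0, -1, -1, 0, 0, 2, 4, 4, 4]
180 [2, 3, 3, 4, 4, 9, -1, 0, 0, 0, -1, -1, -1, 1, 0, 2, 4, 5]
181 [2, 2, -1, 4, 9, 25, 3, 0, -1, -1, 0, 0, -1, 0, -1, 1, 3, 4]
182 [2, 0, -9, 4, 6, 12, 10, 3, 0, 2, 1, 0, 0, -1, 0, 0, 2, 3]
183 [2, 2, 2, 2, 4, 4, 6, 12, 3, 7, 5, 1, 0, -1, -1, 0, 0, 1]
184 [2, 2, 1, -4, 5, 4, 7, 9, 5, 8, 8, 3, 0, -1, -1, -1, -1, 1]
185 [1, 1, 2, 2, 1, 1, 9, 4, 4, 7, 8, 5, 1, -1, 0, 0, -1, 0]
186 [1, 0, 1, 0, -5, -4, 6, 9, 3, 3, 6, 7, 4, 0, -1, 0, 0, 0]
187 [1, 1, 1, 1, 0, 3, 10, 23, 4, 4, 4, 7, 6, 1, 0, 0, 0, 1]
188 [0, 1, 2, 0, 0, -1, -3, 22, 4, 5, 3, 5, 6, 4, 0, 0, 0, 0]
189 [0, 1, 1, 0, 0, 0, 3, 16, 8, 4, 4, 3, 5, 5, 1, 1, 1, 1]
190 [0, 0, 0, 1, 0, 0, -1, -4, 14, 0, 4, 2, 5, 4, 2, 1, 0, 1]
191 [0, 1, 0, 0, 1, 1, 1, 1, -1, -14, 1, -18, 4, 3, 2, 0, 0, 1]
192 [0, 1, 1, 0, 0, 0, 1, 0, 0, -3, -2, -26, 3, 3, 2, 0, 1, 1]
```

```bash
python3 -c "
from bench import order; print(order.hand_in())"
```

```text
the job is handed in; nothing more can be done
None
```

I handed the job in at about 56 s of the 64 s. The cover is in the bin, the holder is upright on the anvil under the foot, and the gauge is standing on the specimen by itself. `hand_in` gave no verdict, so the points below are only my own last checks.

**What I did**
- **Cover:** I lifted it off and dropped it in the orange bin.
- **Placing the holder:** The dial blocks the gripper from above, so I could not set the holder down directly under the foot. I held it by the edge, walked it onto the anvil's rim and pushed it to the middle with a finger.
- **Tilt and touches:** On the rim the holder leaned up to about 30° against the fingers before it stood up again. The gripper also touched the gauge a few times on the way, and the finger once touched the anvil. The highest wrist force I read was about 36 N.
- **Gauge:** I raised it about 15 mm by its handle so a finger could get under the foot, then brought it down by the handle and let go.

**Last checks**
- **Cover:** found about 3 mm from the bin's centre and low inside it.
- **Holder:** upright on the anvil. The specimen's mark was within about 1 mm of where it should be when centred, and the network put the holder within about 3 mm.
- **Spindle:** the red hand was between the green marks and did not move when I let go. My readings differ: about 4.5 mm from the hand's position in the last picture, about 5.3 mm from how far I moved the handle. A third automatic reading of the hand's angle was too noisy to use. Both usable values lie within 3 to 7 mm.
- **Bystanders:** I kept clear of them but did not measure them again at the end.

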